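Set the drum sander for the next batch

ROBOT

A 6-joint arm with a two-finger parallel gripper is mounted at the origin on the work surface. World frame = base frame: x ahead of the robot, y to its left, z up, the work surface at z = 0. Lengths are in m, angles in rad, forces in N, time in s.
With the tool pointing down it reaches from about 0.225 to 0.875 m from the base axis. Payload 3.4 kg.
Tool frame: the origin (TCP) lies on the mounting face of the last link; the fingertips stand 173 mm ahead of it and the grasp point (between the pads) lies 155 mm ahead of it; z points along the fingers, y is the direction in which the jaws open and shut (so a half turn about z gives the same grasp; the last joint's range is limited). The gripper opens to 85 mm and grips with 20 to 120 N. Pads are 22 mm wide; open, the fingers measure 114 mm over their backs; the gripper's body (76 mm by 85 mm) begins 54 mm behind the grasp point. The pads swing forward as they close: fully open they stand 13 mm farther back than shut.
Start: joints at [-1.243, 0.276, 1.505, -0, 1.361, -0.121], TCP at [0.249, -0.518, 0.405] pointing down, gripper open.
Joint ranges: [-2.89, 2.89], [-0.75, 2.08], [0.22, 2.7], [-1.18, 4.32], [0.11, 2.71], [-2.7, 2.7]. Speed limits (rad/s): [2.57, 2.57, 3.14, 3.14, 3.14, 3.14].

INTERFACE

Orientations are given as a unit quaternion [x, y, z, w].
In Python, from bench import * gives the robot as it stands.
- The arm moves only by the tool arm_command, never from a script. Its argument "deltas" is a list of rows, each a list of 3 entries, a list of its own where there are three numbers: the shift along the tool's x, y, z each as a share of 15 cm, from -1 to 1, then the turn, a rotation vector about the tool's x, y, z each as a share of 30 degrees, from -1 to 1, then the gripper's target within -1 to 1 (shut at 1, half-way at 0, fully open at -1). A call has 1 to 5 rows; each row is the pose to reach, as a shift and turn from the pose measured when the call began, along the tool's axes at that moment; what a row does not reach only later rows make up. A row lasts 1/12 s, in which the tool goes at most 41.7 mm and 7.16 degrees, less where a joint would pass 70% of its speed; a pose out of reach is approached as far as the arm can. A call with a number of a shift or a turn outside -1 to 1 is refused whole. A call with a gripper value outside its range is refused whole. The fingers move at their own pace and stop on an object; "squeeze" is the grip in N (left out, the last holds). Time passes only in rows, so rows that repeat a pose let the fingers close. It gives the time, the measured TCP pose, the force and the opening at its end, in the units of the state.
- state(): the state, without advancing time (a new reading comes with each control period).
- get_image(name): name is "side" or "top" or "wrist"; returns the picture (400x640x3 uint8, red, green, blue); there is no depth.
- get_calibration(name): a dict with "intrinsics" (3x3 intrinsics, pixels), "cam_to_world" (4x4, takes a point from camera to world coordinates); the wrist camera has in their place "hand_eye" (4x4, takes a point from camera to tool coordinates, whose origin is the TCP and whose axes are the flange's). Camera axes: x right, y down, z forward; pixel columns grow to the right and rows downward; lengths in m; the calibration is good to about 2 mm. A picture is of the moment at which its call begins: read the wrist's pose just before it. get_calibration takes no time and is no camera call.
- sign_off(): hands the job in, once; it reports no verdict.
Trained networks look in the newest picture that a camera, given by its name, has taken for a name from the list of things; names that differ only in an ending like _2 or _b are one class to them, and where a whole thing is asked for, a point or a joint stands for the part that bears it (a point fixed in the world has none). Each returns a list of dicts, best first, with "p" (0 to 1); they miss things now and then, are a little off and sometimes report something else, mostly with a low value. They report only what shows in the picture. A call takes as long as a camera call. They do not tell look-alikes from the thing itself.
- spot_in(camera, query): "bbox" ([left, top, width, height] in pixels, round what is visible of it).
The state is a dict: "time_s": time; "qpos": joint angles; "joint_vel": joint speeds; "effort": joint torques, N m; "tcp_pos": TCP position; "tcp_rot": TCP orientation; "force": force on the tool from outside, world axes, zero at the start; "moment": the same for the moment, N m; "opening": finger opening in m.
Only numpy, scipy, OpenCV 4.12 (cv2) and the standard library are available. Lean on these libraries where they do the work, as an engineer would, in place of code of your own. Each camera call takes 0.05 s, during which the arm holds its last target.

TASK

The last batch is through the drum sander: first put the wooden slats lying on its outfeed table into the blue tray. Then take hold of the crank on top by its loose black sleeve, not by the steel bar, and wind it clockwise until the head is fully down on its depth stop. Finally prove the gap: with the aluminium gauge flat on the outfeed table, slide its blade straight in under the drum until its shoulder meets the drum cover, draw it out again and lay it back along its cork mat, leaving everything else where it is.

Things in the scene. Friction and masses are not known exactly. Their poses are not given: they have to be found in the camera images.
- sander: Green fixed bench drum sander. Origin on the bench under crank axis and drum; x along the drum, y along the feed (outfeed table at -y). Base x +-170, y -260..160 mm, grey motor beyond +x to 270, up to 110 high. Flat rubber table x +-131, y -255..155, top 85 above the bench. Posts at x +-150 (+-23), y +-52. Crosshead over the drum x +-170, y +-55, its top 227 above the bench.
- head (a joint): Height (m) of the sanding head above its depth stop; 0 = down on the brass collars, 1.3 mm per rad of crank. White drum cover, 250 (x) by 100 mm (y), 63 high, brown drum 60 mm thick showing below. At 0 the drum is 13 mm and the cover's underside 22 mm above the table. The cover's outfeed face is the plane y = -50 mm of the sander.
- crank (a joint): Crank angle in rad. Clockwise seen from above lowers it, and the head, to a hard stop at 0; it starts 2.7 to 4.6 turns up. At angle a the crank bar points from the axis at a counter-clockwise from the sander's x axis. The steel bar (top 257 mm above the bench) is not to be pushed. Turning takes 0.12 Nm (2.5 N at the sleeve); it stays where it is left.
- crank_hub (a point): Point on the upright crank axis, 294 mm above the bench, level with the middle of the sleeve. The sleeve's centre runs round it on a circle of 50 mm radius.
- sleeve: Black grip sleeve of the crank: upright plastic cylinder, 25 mm diameter, 64 mm high (262 to 326 mm above the bench); origin at its middle. It spins freely on its pin, so a gripper that holds it can keep its own heading while the crank goes round.
- slat0_mid (a point): A sanded wooden slat 140 by 32 by 22 mm, 50 to 105 g, lying flat on the outfeed table at the start, its length about along the feed. There are one to three slats; absent ones read None. This point is its centre; x axis along its length, z up.
- slat1_mid (a point): A sanded wooden slat 140 by 32 by 22 mm, 50 to 105 g, lying flat on the outfeed table at the start, its length about along the feed. There are one to three slats; absent ones read None. This point is its centre; x axis along its length, z up.
- slat2_mid (a point): A sanded wooden slat 140 by 32 by 22 mm, 50 to 105 g, lying flat on the outfeed table at the start, its length about along the feed. There are one to three slats; absent ones read None. This point is its centre; x axis along its length, z up.
- tray: Open blue plastic tray fixed on the bench, outer size 190 mm (its x) by 220 mm (its y) by 42 mm high, walls and floor 5 mm thick. Origin: centre of its underside, on the bench.
- mat: Cork mat fixed on the bench, 210 mm (its x) by 110 mm (its y), 3 mm thick. Origin: centre of its underside.
- gauge: Aluminium gauge, 200 to 420 g: flat blade 172 x 40 x 10 mm; upright red grip 46 long (x), 14 thick (y), from 10 to 58 mm up; stop shoulder 40 wide, 42 high, its front face 75 mm ahead of the grip's middle. Origin: underside, below the grip's middle; x to the blade's tip, z up. Lies on the mat at first, tip towards the mat's +x. Centre of mass 33 mm ahead of the grip.
- gauge_grip (a point): Middle of the gauge's red grip, 36 mm above the underside of the gauge. Same axes as the gauge.
- gauge_tip (a point): Tip of the gauge blade, half-way up the blade (5 mm), 150 mm ahead of the grip's middle. With the shoulder against the drum cover it is 25 mm past the drum's centre line.
- gauge_mid (a point): Middle of the gauge's blade, 64 mm ahead of the grip's middle, 5 mm above its underside.
- sponge: Yellow sanding sponge 100 x 60 x 27 mm, on the infeed table; leave alone.
- orbital_sander: Yellow and black hand sander, 130 mm across and 130 mm high; leave alone.
- glue: White glue bottle 60 mm across, 170 mm high; leave alone.
- tape: Roll of masking tape 90 mm across, 25 mm high; leave alone.
- brush: Bench brush lying on the bench; leave alone.
- goggles: Blue safety glasses lying on the bench; leave alone.
- pencil_pot: Blue pot 80 mm across, 100 mm high; leave alone.
Not all that is in view belongs to the job. Of the things that look like the part that bears slat1_mid, the smaller one is meant.

How it is judged:
On the way, in this order (a step that is already met when the one before it is completed fails the run):
1. all the slats lie in the tray (x of slat0_mid in the frame of tray between -0.085 and 0.085 m and y of slat0_mid in the frame of tray between -0.1 and 0.1 m and height (world z) of each of slat0_mid, slat1_mid, slat2_mid below 0.07 m and x of slat1_mid in the frame of tray between -0.085 and 0.085 m and y of slat1_mid in the frame of tray between -0.1 and 0.1 m and x of slat2_mid in the frame of tray between -0.085 and 0.085 m and y of slat2_mid in the frame of tray between -0.1 and 0.1 m), for 0.2 s.
2. the crank is turned clockwise with its sleeve held between the fingers, while still more than 12 rad from its stop (value of joint crank above 12 rad and velocity of joint crank below -0.1 rad/s and contact force between the fingers and sleeve above 2 N), for 0.1 s.
3. the crank is still turned by the held sleeve 10 to 4 rad before its stop (value of joint crank between 4 and 10 rad and velocity of joint crank below -0.1 rad/s and contact force between the fingers and sleeve above 2 N), for 0.1 s.
4. the head is fully down on its depth stop, the sleeve still held (value of joint crank below 0.25 rad and contact force between the fingers and sleeve above 2 N), for 0.1 s.
5. the gauge lies flat with its blade under the drum, straight in, shoulder at the drum cover (within 7 mm), the head still on its stop (y of gauge_tip in the frame of sander between 0.018 and 0.032 m and x of gauge_tip in the frame of sander between -0.11 and 0.11 m and angle between the x axis of gauge and the y axis of sander, either way round below 0.15 rad and angle between gauge's own z axis and vertical below 0.06 rad and z of gauge_tip in the frame of sander below 0.096 m and value of joint crank below 0.3 rad), for 0.2 s.
At the end, for the whole second after the job is handed in: All slats present rest in the tray (centres inside its walls, below 70 mm); the crank is within 0.3 rad of its stop, head down; the gauge lies flat on its mat, the middle of its blade within 40 mm of the mat's centre and its length within 20 degrees of the mat's (all of step 1 and value of joint crank below 0.3 rad and horizontal distance between gauge_mid and mat below 0.04 m and height (world z) of gauge_mid below 0.014 m and angle between gauge's own z axis and vertical below 0.08 rad and angle between the x axis of gauge and the x axis of mat, either way round below 0.35 rad and linear speed of gauge below 0.05 m/s); the robot touches nothing.
It fails at once if the crank is pushed by its steel bar instead of the sleeve (over 8 N) (contact force between the fingers and crank_c0 above 8 N or contact force between the fingers and crank_c1 above 8 N).
It fails at once if a bystander is moved (over 50 mm) (distance of any of sponge, orbital_sander, glue, tape, brush, goggles, pencil_pot from where it was at the start of the episode above 0.05 m).
Of slat0, slat1, slat2 only 1 to 3 are there at a start; the rules pass over those that are not, and their reading is None.
At some moment in a run one of slat0, slat1, slat2, gauge may be knocked a few centimetres aside while the robot is not near it.
Once in a run the grip may slacken for a moment while it holds something.
It also fails if it takes over 210 s, if anything falls off the work surface, if the arm or the gripper's body presses on something with over 40 N, if the wrist force passes 120 N, or if a joint passes its speed limit or range.

## Working session

There is one attempt and no reset: what is moved stays moved. The work goes in short steps, Python scripts to look and compute and a tool call to move; the robot and the scene stay as the last step left them, time stands still between calls to the robot, and variables do not carry over. Pictures are saved under pics/ and viewed, and the job is handed in when it is done.

Besides the shell and the picture viewer there is one more tool, called after "Call:" by a JSON object that holds its "method" and its "body". arm_command: Moves the arm, as the interface text tells. Its arguments: {"type":"object","properties":{"deltas":{"type":"array","items":{"type":"array"}},"squeeze":{"type":"number"}},"required":["deltas"]}

```bash
ls -la; mkdir -p pics; python3 - <<'E'
from bench import *
import cv2
print(state())
for n in ("side","top","wrist"):
    im=get_image(n); cv2.imwrite(f"pics/{n}0.png",im[:,:,::-1]); print(n,get_calibration(n))
E
```

```text
total 12
drwxr-xr-x  3 agent agent 4096 Dec  6 20:56 .
drwxr-xr-x 23 root  root  4096 Dec  6 20:56 ..
drwxr-xr-x  2 agent agent 4096 Dec  6 20:56 pics
{'time_s': 0.0, 'qpos': array([-1.24301292e+00,  2.76606278e-01,  1.50616313e+00,  5.27510067e-07,
        1.36070662e+00, -1.21015675e-01]), 'joint_vel': array([-0.00039779,  0.00125114,  0.00153763,  0.00080333, -0.00032486,
       -0.00053287]), 'effort': array([-2.30134729e-04, -4.16784775e+01, -2.45805395e+01, -1.40916791e-04,
        1.09540526e-02, -2.35775879e-06]), 'tcp_pos': array([ 0.24939862, -0.51785239,  0.40382103]), 'tcp_rot': array([ 9.74927477e-01,  2.22520847e-01, -9.69252259e-05, -9.36684091e-04]), 'force': array([-0.33598668, -0.08513799, -1.01656904]), 'moment': array([ 0.00929934,  0.00179068, -0.06779692]), 'opening': 0.08514067768366042}
side {'intrinsics': array([[391.29953554,   0.        , 317.43376187],
       [  0.        , 391.29953554, 202.97921539],
       [  0.        ,   0.        ,   1.        ]]), 'cam_to_world': array([[-0.66679499, -0.40403423,  0.62621145, -0.35698594],
       [-0.74514443,  0.34
[... 520 characters left out ...]
      [ 1.22178944e-03, -1.95310804e-01, -9.80740637e-01,
         1.61065070e+00],
       [ 0.00000000e+00,  0.00000000e+00,  0.00000000e+00,
         1.00000000e+00]])}
wrist {'intrinsics': array([[342.76535907,   0.        , 318.6373958 ],
       [  0.        , 342.76535907, 198.83496064],
       [  0.        ,   0.        ,   1.        ]]), 'hand_eye': array([[-8.15010370e-04, -9.66080223e-01, -2.58240854e-01,
         6.43885166e-02],
       [ 9.99998921e-01, -4.71785264e-04, -1.39105441e-03,
         2.02869892e-04],
       [ 1.22203592e-03, -2.58241709e-01,  9.66079565e-01,
         2.99422418e-02],
       [ 0.00000000e+00,  0.00000000e+00,  0.00000000e+00,
         1.00000000e+00]])}
```

View pics/top0.png

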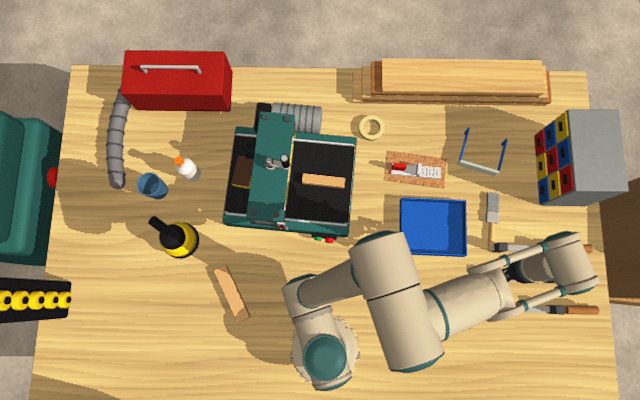

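View pics/side0.png

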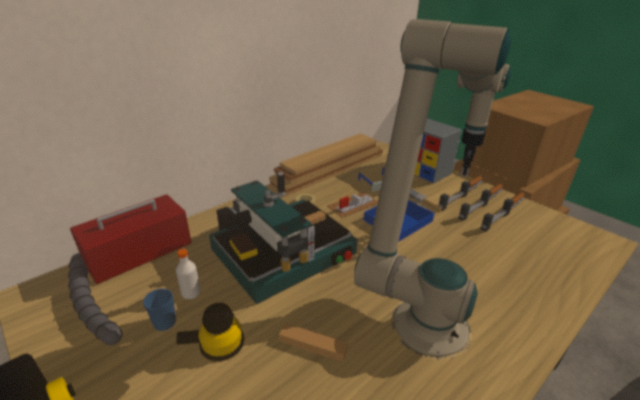

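View pics/wrist0.png

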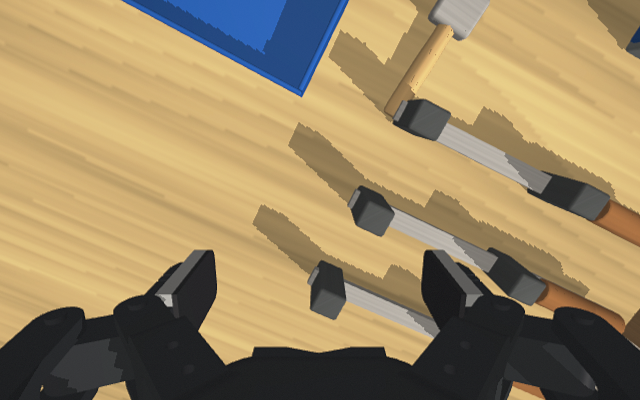

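```bash
cat > h.py <<'E'
from bench import *
import numpy as np, cv2
from scipy.spatial.transform import Rotation as R
def cam(n,st=None):
    c=get_calibration(n); K=c["intrinsics"]
    if n=="wrist":
        st=st or state(); T=np.eye(4); T[:3,:3]=R.from_quat(st["tcp_rot"]).as_matrix(); T[:3,3]=st["tcp_pos"]
        return K,T@c["hand_eye"]
    return K,c["cam_to_world"]
def ray(n,u,v,z,C=None):
    K,T=C or cam(n)
    d=T[:3,:3]@np.linalg.solve(K,[u,v,1.]); o=T[:3,3]
    return o+d*(z-o[2])/d[2]
def proj(n,P,C=None):
    K,T=C or cam(n); P=np.atleast_2d(P)
    q=(P-T[:3,3])@T[:3,:3]; p=q@K.T
    return p[:,:2]/p[:,2:]
def snap(n,name,crop=None,scale=1):
    st=state(); im=get_image(n); 
    np.save(f"pics/{name}.npy",im)
    o=im[:,:,::-1].copy()
    if crop: l,t,w,h=crop; o=o[t:t+h,l:l+w]
    if scale!=1: o=cv2.resize(o,None,fx=scale,fy=scale,interpolation=cv2.INTER_CUBIC)
    cv2.imwrite(f"pics/{name}.png",o); return im,cam(n,st)
E
python3 - <<'E'
from h import *
snap("top","t1",(215,90,260,190),3)
for q in ("slat0_mid","gauge","mat","tray","sander","sleeve","crank"):
    try: print(q,spot_in("top",q)[:4])
    except Exception as e: print(q,e)
E
```

```text
slat0_mid [{'bbox': [245.5, 146.2, 27.0, 76.8], 'p': 0.58}]
gauge [{'bbox': [391.8, 161.2, 49.7, 17.2], 'p': 0.76}]
mat [{'bbox': [384.5, 150.7, 62.1, 38.4], 'p': 0.68}, {'bbox': [400.4, 195.5, 68.1, 62.6], 'p': 0.26}]
tray [{'bbox': [399.1, 197.1, 68.0, 59.9], 'p': 0.81}, {'bbox': [391.3, 159.9, 46.6, 19.6], 'p': 0.65}]
sander [{'bbox': [222.1, 103.3, 133.3, 140.8], 'p': 0.66}]
sleeve []
crank [{'bbox': [231.4, 157.9, 19.2, 32.3], 'p': 0.71}, {'bbox': [483.7, 188.6, 17.0, 59.5], 'p': 0.61}, {'bbox': [268.9, 156.9, 21.5, 13.0], 'p': 0.49}]
```

View pics/t1.png

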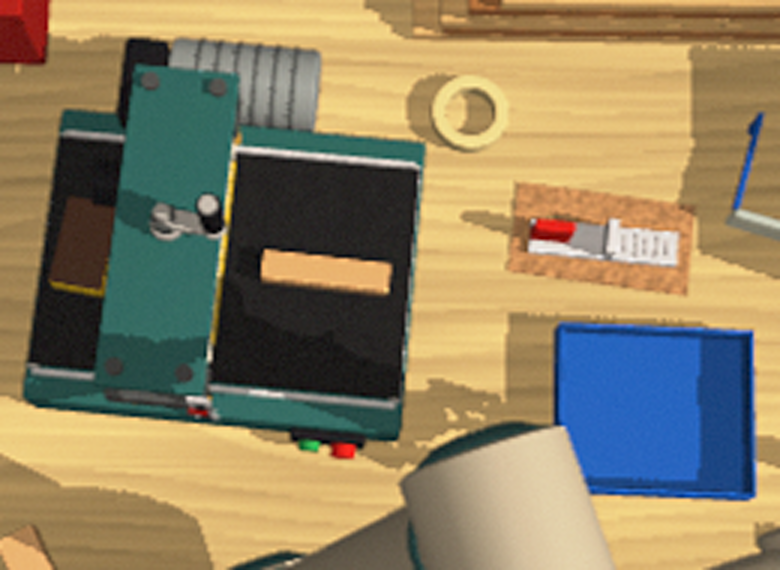

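```bash
cat > fit.py <<'E'
from h import *
from scipy.optimize import least_squares
C=cam("top")
def full(p): p=np.array(p,float); return p/3+[215,90]
# sander picks (crop coords) -> local xyz
pk=[((135,66),(.17,.055,.227)),((240,72),(.17,-.055,.227)),((208,395),(-.17,-.055,.227)),((97,388),(-.17,.055,.227))]
def W(p,L):
    L=np.array(L); c,s=np.cos(p[2]),np.sin(p[2])
    return np.c_[p[0]+c*L[:,0]-s*L[:,1],p[1]+s*L[:,0]+c*L[:,1],L[:,2]]
def fit(pk,p0):
    U=np.array([full(a) for a,_ in pk]); L=[b for _,b in pk]
    r=least_squares(lambda p:(proj("top",W(p,L),C)-U).ravel(),p0)
    return r.x,r.fun.round(1)
if __name__=="__main__":
    s,f=fit(pk,[.5,.1,0]); print("sander",s,f)
    t,f=fit([((556,324),(.095,.11,.042)),((753,331),(.095,-.11,.042)),((755,497),(-.095,-.11,.042)),((592,494),(-.095,.075,.042))],[.4,-.3,0]);print("tray",t,f)
    m,f=fit([((516,183),(-.105,.055,.003)),((694,208),(.105,.055,.003)),((686,295),(.105,-.055,.003)),((507,270),(-.105,-.055,.003))],[.5,-.3,-1.6]);print("mat",m,f)
    im=np.load("pics/t1.npy")[:,:,::-1].copy(); im=cv2.resize(im[90:280,215:475],None,fx=3,fy=3,interpolation=cv2.INTER_CUBIC)
    def draw(p,L,col):
        q=((proj("top",W(p,L),C)-[215,90])*3).astype(np.int32); cv2.polylines(im,[q],True,col,1)
    def box(x0,x1,y0,y1,z): return [(x0,y0,z),(x1,y0,z),(x1,y1,z),(x0,y1,z)]
    draw(s,box(-.17,.17,-.055,.055,.227),(0,0,255)); draw(s,box(-.131,.131,-.255,.155,.085),(0,255,255))
    draw(t,box(-.095,.095,-.11,.11,.042),(0,255,0)); draw(m,box(-.105,.105,-.055,.055,.003),(0,255,0))
    a=np.linspace(0,6.28,40); draw(s,np.c_[.05*np.cos(a),.05*np.sin(a),0*a+.326],(255,0,255))
    cv2.imwrite("pics/ov1.png",im)
    # slat top corners z .107
    P=[ray("top",*full(p),.107,C) for p in ((262,250),(391,264),(388,294),(261,279))]
    P=np.array(P); print("slat",P.mean(0),np.linalg.norm(P[1]-P[0]),np.linalg.norm(P[2]-P[1]),(P[1]+P[2]-P[0]-P[3])[:2], P)
    print("sleeve top",ray("top",*full((208,203)),.326,C))
E
python3 fit.py
```

```text
sander [ 0.55660807  0.16615794 -0.06797215] [-0.2 -0.6  0.1  0.1  0.1  0.6  0.1 -0.1]
tray [ 0.4029454  -0.36199115 -0.014281  ] [ 0.4  0.1 -0.4 -0.5  0.8  0.4 -0.8 -0.1]
mat [ 0.61100459 -0.31270025 -1.6993108 ] [ 0.4 -0.3  0.1 -0.6 -0.1  0.4 -0.3  0.5]
slat [0.54121597 0.00916271 0.107     ] 0.14196432948268403 0.03380887434362229 [-0.02881326 -0.27981608] [[ 0.56473781  0.0789307   0.107     ]
 [ 0.55084487 -0.0623522   0.107     ]
 [ 0.51718044 -0.05923042  0.107     ]
 [ 0.53210076  0.07930277  0.107     ]]
sleeve top [0.55236077 0.119977   0.326     ]
```

```bash
sleep 1
```

```text
(no output)
```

View pics/ov1.png

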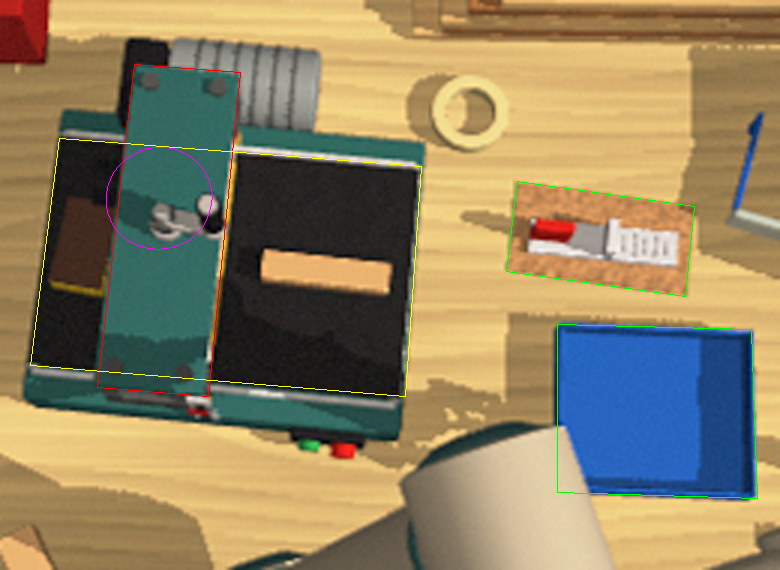

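```bash
cat > go.py <<'E'
import sys
from h import *
def plan(x,y,z,psi,st=None):
    st=st or state(); p=np.array(st["tcp_pos"]); Rc=R.from_quat(st["tcp_rot"])
    Rt=R.from_euler("z",psi)*R.from_euler("x",np.pi)
    d=Rc.inv().apply(np.array([x,y,z])-p)/.15; w=(Rc.inv()*Rt).as_rotvec()/np.radians(30)
    # psi unwrapping: keep joint6 in range - report
    return d,w
if __name__=="__main__":
    a=list(map(float,sys.argv[1:5])); st=state(); d,w=plan(*a,st)
    k=max(1,abs(d).max(),abs(w).max()); print("calls",round(k,2),"first:",(d/k).round(3).tolist(),(w/k).round(3).tolist())
    print("full",d.round(3).tolist(),w.round(3).tolist())
    M=R.from_quat(st["tcp_rot"]).as_matrix()
    print("t",round(st["time_s"],2),"tcp",st["tcp_pos"].round(4),"psi",np.arctan2(M[1,0],M[0,0]).round(3),"q",st["qpos"].round(2),"F",st["force"].round(1),"op",round(st["opening"],4))
E
python3 go.py 0.541 0.009 0.40 1.468
```

```text
calls 3.28 first: [1.0, -0.709, 0.01] [0.0, 0.0, -0.594]
full [3.276, -2.322, 0.031] [0.0, 0.0, -1.946]
t 0.55 tcp [ 0.2495 -0.5181  0.4047] psi 0.449 q [-1.24  0.28  1.5  -0.    1.36 -0.12] F [-0.6  0.3  0.5] op 0.085
```

Call:
{"method": "arm_command", "body": {"deltas": [[[1,-0.71,0],[0,0,-0.6],-1],[[1,-0.71,0],[0,0,-0.6],-1],[[1,-0.71,0],[0,0,-0.6],-1],[[1,-0.71,0],[0,0,-0.6],-1],[[1,-0.71,0],[0,0,-0.6],-1]]}}

```text
time_s: 0.97
tcp_pos: [0.3395, -0.3529, 0.4049]
tcp_rot: [0.928, 0.373, 0.001, -0.001]
force: [-0.3, -0.4, 0.7]
opening: 0.0853
```

```bash
python3 go.py 0.541 0.009 0.40 1.468
```

```text
calls 2.64 first: [1.0, -0.307, 0.016] [-0.0, -0.002, -0.508]
full [2.64, -0.81, 0.041] [-0.001, -0.006, -1.342]
t 0.97 tcp [ 0.3395 -0.3529  0.4049] psi 0.765 q [-0.95  0.15  1.68  0.    1.32 -0.14] F [-0.3 -0.4  0.7] op 0.0853
```

Call:
{"method": "arm_command", "body": {"deltas": [[[1,-0.3,0],[0,0,-0.52],-1],[[1,-0.3,0],[0,0,-0.52],-1],[[1,-0.3,0],[0,0,-0.52],-1],[[1,-0.3,0],[0,0,-0.52],-1],[[1,-0.3,0],[0,0,-0.52],-1]]}}

```text
time_s: 1.38
tcp_pos: [0.4183, -0.2114, 0.4057]
tcp_rot: [0.867, 0.498, 0.003, -0.002]
force: [0.2, -0.2, -0.0]
opening: 0.0855
```

```bash
python3 go.py 0.541 0.009 0.40 1.468
```

```text
calls 1.68 first: [1.0, -0.019, 0.03] [0.001, -0.008, -0.482]
full [1.681, -0.033, 0.051] [0.002, -0.014, -0.811]
t 1.38 tcp [ 0.4183 -0.2114  0.4057] psi 1.044 q [-0.62  0.11  1.71  0.01  1.31 -0.09] F [ 0.2 -0.2 -0. ] op 0.0855
```

Call:
{"method": "arm_command", "body": {"deltas": [[[0.9,0,0.02],[0,0,-0.8],-1],[[0.9,0,0.02],[0,0,-0.8],-1],[[0.9,0,0.02],[0,0,-0.8],-1],[[0.9,0,0.02],[0,0,-0.8],-1],[[0.9,0,0.02],[0,0,-0.8],-1]]}}

```text
time_s: 1.8
tcp_pos: [0.4875, -0.0924, 0.4037]
tcp_rot: [0.743, 0.67, 0.004, -0.001]
force: [0.2, -0.7, 0.1]
opening: 0.0855
```

```bash
python3 - <<'E'
from h import *
snap("wrist","w1"); 
E
python3 go.py 0.541 0.009 0.36 1.468
```

```text
calls 1 first: [0.718, 0.287, 0.296] [0.005, -0.012, -0.006]
full [0.718, 0.287, 0.296] [0.005, -0.012, -0.006]
t 1.85 tcp [ 0.4867 -0.0939  0.4036] psi 1.465 q [-0.33  0.16  1.67  0.01  1.32 -0.23] F [-0.6 -0.5 -0.2] op 0.0849
```

View pics/w1.png

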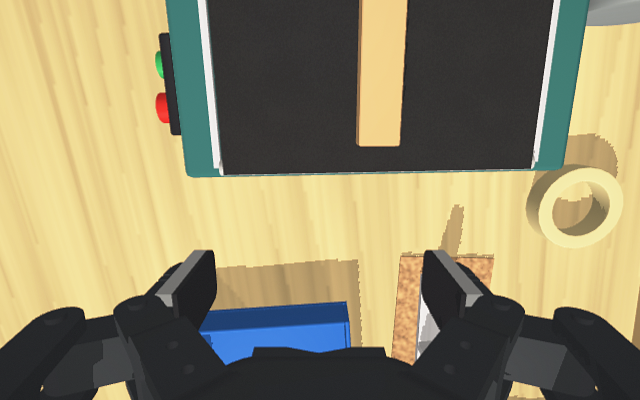

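```bash
python3 - <<'E'
from h import *
C=cam("wrist")
for p in ((357,145),(401,146),(362,2),(408,2)): print(ray("wrist",*p,.107,C).round(4))
for p in ((220,174),(532,168)): print("tbl",ray("wrist",*p,.085,C).round(4))
import fit
print(fit.W([.5566,.1662,-.068],[(-.131,-.255,.085),(.131,-.255,.085)]).round(4))
E
```

```text
[ 0.5203 -0.0587  0.107 ]
[ 0.5541 -0.0631  0.107 ]
[0.5316 0.0402 0.107 ]
[0.5637 0.0368 0.107 ]
tbl [ 0.4041 -0.0731  0.085 ]
tbl [ 0.6693 -0.0964  0.085 ]
[[ 0.4086 -0.0793  0.085 ]
 [ 0.67   -0.0971  0.085 ]]
```

Call:
{"method": "arm_command", "body": {"deltas": [[[0.72,0.3,0.29],[0,0,0],-1],[[0.72,0.3,0.29],[0,0,0],-1],[[0.72,0.3,0.29],[0,0,0],-1],[[0.72,0.3,0.29],[0,0,0],-1],[[0.72,0.3,0.29],[0,0,0],-1]]}}

```text
time_s: 2.27
tcp_pos: [0.5431, 0.009, 0.3598]
tcp_rot: [0.743, 0.669, 0.002, -0.002]
force: [-0.8, -0.6, -0.4]
opening: 0.0856
```

```bash
python3 go.py 0.543 0.009 0.261 1.462
```

```text
calls 1 first: [-0.004, -0.001, 0.659] [-0.0, -0.01, 0.007]
full [-0.004, -0.001, 0.659] [-0.0, -0.01, 0.007]
t 2.27 tcp [0.5431 0.009  0.3598] psi 1.466 q [-0.11  0.26  1.65  0.01  1.24 -0.01] F [-0.8 -0.6 -0.4] op 0.0856
```

Call:
{"method": "arm_command", "body": {"deltas": [[[0,0,0.4],[0,0,0],-1],[[0,0,0.65],[0,-0.01,0],-1],[[0,0,0.65],[0,-0.01,0],-1],[[0,0,0.65],[0,-0.01,0],-1]]}}

```text
time_s: 2.6
tcp_pos: [0.5408, 0.0074, 0.2589]
tcp_rot: [0.744, 0.668, -0.003, -0.003]
force: [-0.6, 0.3, -0.2]
opening: 0.0856
```

Call:
{"method": "arm_command", "body": {"deltas": [[[0,0,0],[0,0,0],1],[[0,0,0],[0,0,0],1],[[0,0,0],[0,0,0],1],[[0,0,0],[0,0,0],1],[[0,0,0],[0,0,0],1]], "squeeze": 40}}

```text
time_s: 3.02
tcp_pos: [0.5416, 0.0071, 0.2608]
tcp_rot: [0.744, 0.668, -0.002, -0.001]
force: [0.5, -0.4, 0.9]
opening: 0.0309
```

Call:
{"method": "arm_command", "body": {"deltas": [[[0,0,0],[0,0,0],1],[[0,0,0],[0,0,0],1],[[0,0,-0.05],[0,0,0],1],[[0,0,-0.1],[0,0,0],1],[[0,0,-0.2],[0,0,0],1]]}}

```text
time_s: 3.43
tcp_pos: [0.5411, 0.0073, 0.2904]
tcp_rot: [0.744, 0.668, -0.003, -0.002]
force: [0.6, 0.0, -0.4]
opening: 0.0314
```

```bash
python3 go.py 0.403 -0.362 0.32 1.55
```

```text
calls 2.55 first: [-1.0, -0.256, -0.074] [-0.006, 0.001, -0.065]
full [-2.547, -0.652, -0.189] [-0.015, 0.002, -0.166]
t 3.43 tcp [0.5411 0.0073 0.2904] psi 1.463 q [-0.11  0.32  1.75 -0.    1.08 -0.01] F [ 0.6  0.  -0.4] op 0.0314
```

Call:
{"method": "arm_command", "body": {"deltas": [[[-0.95,-0.24,-0.45],[0,0,-0.06],1],[[-0.95,-0.24,-0.45],[0,0,-0.06],1],[[-0.95,-0.24,-0.45],[0,0,-0.06],1],[[-0.95,-0.24,-0.45],[0,0,-0.06],1],[[-0.95,-0.24,-0.45],[0,0,-0.06],1]]}}

```text
time_s: 3.85
tcp_pos: [0.4899, -0.1352, 0.3624]
tcp_rot: [0.735, 0.678, -0.003, 0.002]
force: [0.1, 0.1, -0.7]
opening: 0.0314
```

Call:
{"method": "arm_command", "body": {"deltas": [[[-0.9,-0.24,0],[0,0,-0.06],1],[[-0.9,-0.24,0],[0,0,-0.06],1],[[-0.9,-0.24,0],[0,0,-0.06],1],[[-0.9,-0.24,0],[0,0,-0.06],1],[[-0.9,-0.24,0],[0,0,-0.06],1]]}}

```text
time_s: 4.27
tcp_pos: [0.4424, -0.2703, 0.3641]
tcp_rot: [0.726, 0.688, -0.004, 0.003]
force: [0.9, -0.1, 0.2]
opening: 0.0314
```

```bash
python3 go.py 0.403 -0.362 0.22 1.55
```

```text
calls 1 first: [-0.615, -0.228, 0.967] [-0.003, 0.019, -0.062]
full [-0.615, -0.228, 0.967] [-0.003, 0.019, -0.062]
t 4.27 tcp [ 0.4424 -0.2703  0.3641] psi 1.517 q [-0.68  0.22  1.69 -0.01  1.23 -0.62] F [ 0.9 -0.1  0.2] op 0.0314
```

Call:
{"method": "arm_command", "body": {"deltas": [[[-0.3,-0.11,0],[0,0,-0.06],1],[[-0.61,-0.23,0.1],[0,0.02,-0.06],1],[[-0.61,-0.23,0.4],[0,0.02,-0.06],1],[[-0.61,-0.23,0.7],[0,0.02,-0.06],1],[[-0.61,-0.23,0.93],[0,0.02,-0.06],1]]}}

```text
time_s: 4.68
tcp_pos: [0.4031, -0.3617, 0.2325]
tcp_rot: [0.715, 0.699, -0.0, 0.001]
force: [1.2, 0.2, -1.6]
opening: 0.0313
```

```bash
python3 go.py 0.403 -0.362 0.186 1.55
```

```text
calls 1 first: [-0.001, -0.001, 0.31] [0.002, 0.004, -0.005]
full [-0.001, -0.001, 0.31] [0.002, 0.004, -0.005]
t 4.68 tcp [ 0.4031 -0.3617  0.2325] psi 1.547 q [-0.86  0.38  1.83 -0.    0.93 -0.84] F [ 1.2  0.2 -1.6] op 0.0313
```

Call:
{"method": "arm_command", "body": {"deltas": [[[0,0,0.15],[0,0,0],1],[[0,0,0.28],[0,0,0],1],[[0,0,0.31],[0,0,0],1],[[0,0,0.31],[0,0,0],1]]}}

```text
time_s: 5.02
tcp_pos: [0.4034, -0.3607, 0.1849]
tcp_rot: [0.715, 0.699, 0.0, -0.001]
force: [0.5, 0.0, 1.3]
opening: 0.0311
```

Call:
{"method": "arm_command", "body": {"deltas": [[[0,0,0],[0,0,0],0],[[0,0,0],[0,0,0],0],[[0,0,0],[0,0,0],0],[[0,0,-0.2],[0,0,0],0],[[0,0,-0.5],[0,0,0],-0.5]]}}

```text
time_s: 5.43
tcp_pos: [0.4026, -0.3596, 0.2554]
tcp_rot: [0.715, 0.699, 0.0, -0.004]
force: [0.1, -0.9, -0.8]
opening: 0.0532
```

Call:
{"method": "arm_command", "body": {"deltas": [[[0,0,-0.3],[0,0,0],-1],[[0,0,-0.6],[0,0,0],-1],[[0,0,-0.9],[0,0,0],-1],[[0.2,0,-1],[0,0,0],-1],[[0.3,0,-1],[0,0,0],-1]]}}

```text
time_s: 5.85
tcp_pos: [0.405, -0.3149, 0.4133]
tcp_rot: [0.715, 0.699, 0.001, 0.003]
force: [-1.2, -0.2, -0.4]
opening: 0.0854
```

```bash
python3 - <<'E'
from h import *
snap("wrist","w2"); snap("top","t2",(215,90,260,190),3)
print(state()["tcp_pos"],state()["opening"])
E
```

```text
[ 0.40398408 -0.31317293  0.40802623] 0.08546728992899384
```

View pics/w2.png

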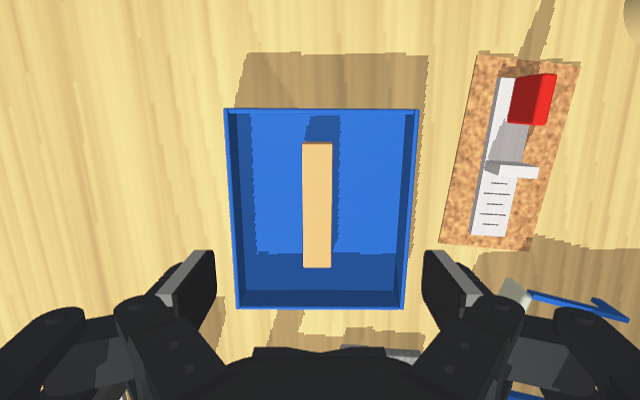

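View pics/t2.png

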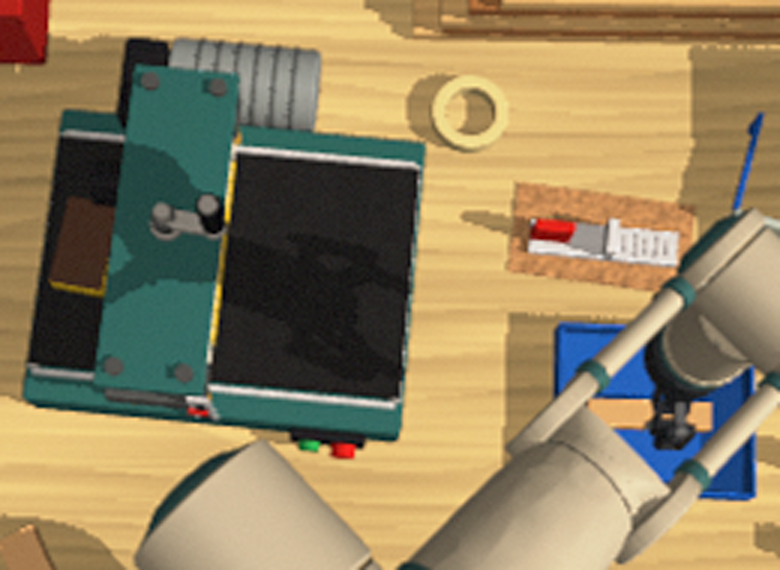

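```bash
python3 go.py 0.552 -0.02 0.53 1.47
```

```text
calls 1.98 first: [1.0, 0.477, -0.408] [-0.002, -0.004, 0.077]
full [1.978, 0.944, -0.807] [-0.005, -0.008, 0.152]
t 5.95 tcp [ 0.404  -0.3132  0.408 ] psi 1.55 q [-0.8   0.18  1.63  0.    1.34 -0.78] F [-0.5 -0.4 -0.8] op 0.0855
```

Call:
{"method": "arm_command", "body": {"deltas": [[[1,0.48,-0.45],[0,0,0.08],-1],[[1,0.48,-0.45],[0,0,0.08],-1],[[1,0.48,-0.45],[0,0,0.08],-1],[[1,0.48,-0.45],[0,0,0.08],-1],[[1,0.48,-0.45],[0,0,0.08],-1]]}}

```text
time_s: 6.37
tcp_pos: [0.4807, -0.1619, 0.4771]
tcp_rot: [0.728, 0.686, 0.002, -0.002]
force: [0.1, -0.4, -0.5]
opening: 0.0854
```

Call:
{"method": "arm_command", "body": {"deltas": [[[0.97,0.46,-0.36],[0,0,0.08],-1],[[0.97,0.46,-0.36],[0,0,0.08],-1],[[0.97,0.46,-0.36],[0,0,0.08],-1],[[0.97,0.46,-0.36],[0,0,0.08],-1],[[0.97,0.46,-0.36],[0,0,0.08],-1]]}}

```text
time_s: 6.78
tcp_pos: [0.5607, -0.0168, 0.5325]
tcp_rot: [0.74, 0.672, 0.004, -0.002]
force: [0.5, -0.3, 0.4]
opening: 0.0851
```

```bash
python3 - <<'E'
from h import *
snap("wrist","w3")
C=cam("wrist")
a=np.linspace(0,6.28,9)[:8]
print(proj("wrist",[[.5566,.1662,.294],[.5566,.1662,.326],[.552,.1164,.326],[.552,.1164,.262]],C))
E
python3 go.py 0.552 0.116 0.53 1.47
```

```text
[[ 276.61657108 -132.57336539]
 [ 267.4462928  -185.86923468]
 [ 272.19676753  -46.58879036]
 [ 285.4742192    -1.50792302]]
calls 1 first: [0.883, -0.141, 0.018] [0.003, -0.014, 0.008]
full [0.883, -0.141, 0.018] [0.003, -0.014, 0.008]
t 6.83 tcp [ 0.5602 -0.0179  0.5318] psi 1.474 q [-0.16  0.21  1.29  0.01  1.64 -0.06] F [ 0.8  1.  -0.5] op 0.0855
```

View pics/w3.png

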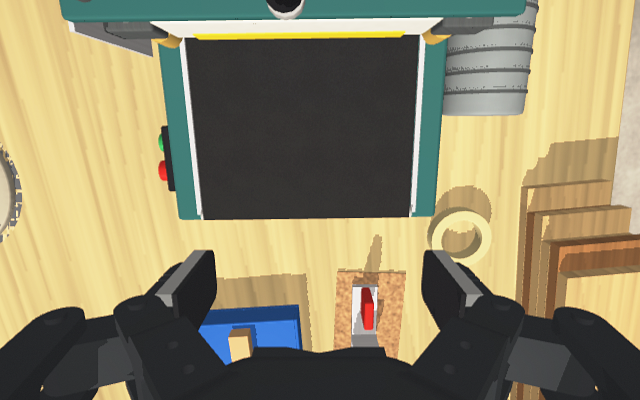

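Call:
{"method": "arm_command", "body": {"deltas": [[[0.3,-0.05,0],[0,0,0],-1],[[0.6,-0.1,0],[0,0,0],-1],[[0.88,-0.14,0],[0,-0.01,0],-1],[[0.88,-0.14,0],[0,-0.01,0],-1],[[0.88,-0.14,0.02],[0,-0.01,0],-1]]}}

```text
time_s: 7.25
tcp_pos: [0.5517, 0.1171, 0.5288]
tcp_rot: [0.739, 0.673, 0.001, -0.001]
force: [0.1, -0.0, 0.9]
opening: 0.0852
```

```bash
python3 - <<'E'
from h import *
snap("wrist","w4")
C=cam("wrist")
print(proj("wrist",[[.5566,.1662,.257],[.552,.1164,.326],[.552,.1164,.262]],C))
E
python3 go.py 0.552 0.116 0.455 1.47
```

```text
[[319.95936182 128.06551756]
 [320.44341768 231.25589148]
 [320.15178618 199.97450246]]
calls 1 first: [0.004, 0.001, 0.486] [-0.002, 0.0, 0.011]
full [0.004, 0.001, 0.486] [-0.002, 0.0, 0.011]
t 7.3 tcp [0.5519 0.1155 0.5279] psi 1.476 q [0.08 0.22 1.29 0.   1.64 0.18] F [-0.3 -0.9 -0.5] op 0.0853
```

View pics/w4.png

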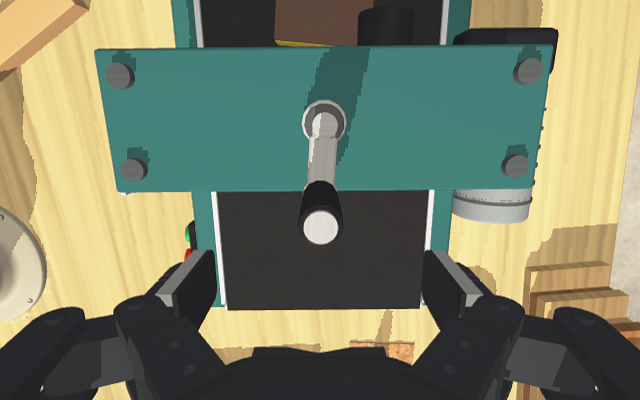

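```bash
python3 - <<'E'
from h import *
import fit
from scipy.optimize import least_squares
C=cam("wrist")
U=np.array([(95,50),(557,46),(534,187),(118,191)],float)
L=[(-.17,.055,.227),(.17,.055,.227),(.17,-.055,.227),(-.17,-.055,.227)]
r=least_squares(lambda p:(proj("wrist",fit.W(p,L),C)-U).ravel(),[.556,.166,-.07]); print(r.x,r.fun.round(1))
print(ray("wrist",320,228,.326,C))
E
```

```text
[ 0.56109083  0.16801528 -0.08714216] [-1.7 -1.9  1.3 -2.3  1.1  3.4 -0.7  2.7]
[0.55193839 0.11825012 0.326     ]
```

Call:
{"method": "arm_command", "body": {"deltas": [[[0,0,0.2],[0,0,0],-1],[[0.01,0,0.4],[0,0,0],-1],[[0.01,0,0.48],[0,0,0],-1],[[0.01,0,0.48],[0,0,0],-1],[[0.01,0,0.48],[0,0,0],-1]]}}

```text
time_s: 7.72
tcp_pos: [0.5521, 0.115, 0.455]
tcp_rot: [0.741, 0.672, -0.002, -0.001]
force: [-0.1, -0.2, 1.1]
opening: 0.0853
```

Call:
{"method": "arm_command", "body": {"deltas": [[[0,0,0],[0,0,0],1],[[0,0,0],[0,0,0],1],[[0,0,0],[0,0,0],1],[[0,0,0],[0,0,0],1],[[0,0,0],[0,0,0],1]], "squeeze": 50}}

```text
time_s: 8.13
tcp_pos: [0.5522, 0.1149, 0.4556]
tcp_rot: [0.741, 0.672, -0.001, -0.0]
force: [0.3, 0.7, 1.3]
opening: 0.0254
```

Call:
{"method": "arm_command", "body": {"deltas": [[[0,0,0],[0,0,0],1],[[0,0,0],[0,0,0],1],[[0,0,0],[0,0,0],1]]}}

```text
time_s: 8.38
tcp_pos: [0.5522, 0.115, 0.4559]
tcp_rot: [0.741, 0.672, -0.001, 0.0]
force: [-0.5, -1.0, 1.0]
opening: 0.0239
```

```bash
python3 - <<'E'
from h import *
snap("wrist","w5");s=state(); print(s["tcp_pos"],s["force"],s["opening"])
E
```

```text
[0.55219269 0.11499542 0.45585   ] [0.41600159 0.0853933  0.9949971 ] 0.023934171057671903
```

View pics/w5.png

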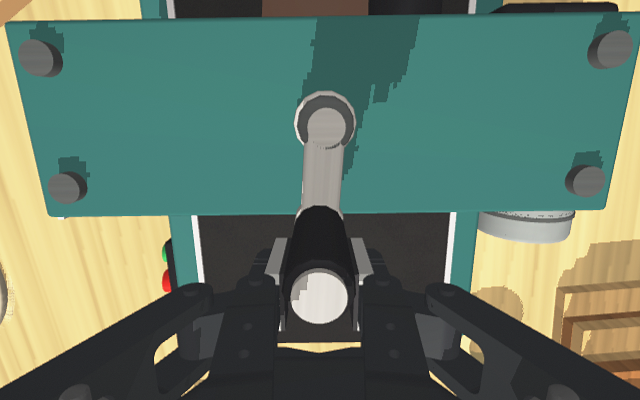

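```bash
cat > wind.py <<'E'
import sys
from h import *
# rows about hub from actual pose; args: hubx huby step_deg n
hx,hy,step,n=map(float,sys.argv[1:5]); zt=float(sys.argv[5]) if len(sys.argv)>5 else .455
st=state(); p=st["tcp_pos"]; Rc=R.from_quat(st["tcp_rot"])
a0=np.arctan2(p[1]-hy,p[0]-hx); r=np.hypot(p[1]-hy,p[0]-hx)
print("ang",np.degrees(a0).round(1),"r",r.round(4),"t",round(st["time_s"],2),"F",st["force"].round(1),"op",round(st["opening"],4),"z",p[2].round(4),"q",st["qpos"].round(2))
rows=[]
for i in range(1,int(n)+1):
    a=a0-np.radians(step)*i
    rr=.05
    d=Rc.inv().apply(np.array([hx+rr*np.cos(a),hy+rr*np.sin(a),zt])-p)/.15
    w=(Rc.inv()*R.from_euler("z",1.47)*R.from_euler("x",np.pi)).as_rotvec()/np.radians(30)
    rows.append([d.round(2).tolist(),w.round(2).tolist(),1])
print(rows)
E
python3 - <<'E'
from h import *
C=cam("wrist")
for z in (.24,.257,.27): print(z,ray("wrist",325.5,123,z,C).round(4))
for p in ((5,22),(48,216),(605,208)): print(ray("wrist",*p,.227,C).round(4))
import fit
print(fit.W([.5566,.1662,-.068],[(-.17,.055,.227),(-.17,-.055,.227),(.17,-.055,.227)]).round(4))
E
python3 wind.py .558 .1655 25 5
```

```text
0.24 [0.5603 0.1708 0.24  ]
0.257 [0.5601 0.1716 0.257 ]
0.27 [0.5599 0.1722 0.27  ]
[0.3967 0.2387 0.227 ]
[0.387  0.1316 0.227 ]
[0.7237 0.1039 0.227 ]
[[0.3907 0.2326 0.227 ]
 [0.3833 0.1229 0.227 ]
 [0.7225 0.0998 0.227 ]]
ang -96.6 r 0.0508 t 8.43 F [0.4 0.1 1. ] op 0.0239 z 0.4559 q [ 0.08  0.24  1.43 -0.    1.47  0.18]
[[[0.04, -0.14, 0.01], [-0.0, 0.0, 0.01], 1], [[0.13, -0.25, 0.01], [-0.0, 0.0, 0.01], 1], [[0.26, -0.32, 0.01], [-0.0, 0.0, 0.01], 1], [[0.4, -0.32, 0.01], [-0.0, 0.0, 0.01], 1], [[0.53, -0.26, 0.01], [-0.0, 0.0, 0.01], 1]]
```

Call:
{"method": "arm_command", "body": {"deltas": [[[0.01,-0.07,0],[0,0,0],1],[[0.04,-0.14,0],[0,0,0],1],[[0.08,-0.2,0],[0,0,0],1],[[0.13,-0.25,0],[0,0,0],1],[[0.13,-0.25,0],[0,0,0],1]]}}

```text
time_s: 8.85
tcp_pos: [0.5155, 0.1405, 0.4558]
tcp_rot: [0.74, 0.673, 0.001, -0.001]
force: [2.7, 4.7, -1.7]
opening: 0.0242
```

```bash
python3 wind.py .558 .166 25 5
```

```text
ang -149.0 r 0.0495 t 8.85 F [ 2.7  4.7 -1.7] op 0.0242 z 0.4558 q [0.13 0.19 1.5  0.   1.46 0.23]
[[[0.13, -0.06, 0.01], [-0.0, -0.01, 0.01], 1], [[0.27, -0.06, 0.01], [-0.0, -0.01, 0.01], 1], [[0.4, 0.0, 0.01], [-0.0, -0.01, 0.01], 1], [[0.49, 0.12, 0.01], [-0.0, -0.01, 0.01], 1], [[0.53, 0.26, 0.01], [-0.0, -0.01, 0.01], 1]]
```

Call:
{"method": "arm_command", "body": {"deltas": [[[0.13,-0.06,0],[0,0,0],1],[[0.27,-0.06,0],[0,0,0],1],[[0.4,0,0],[0,0,0],1],[[0.49,0.12,0],[0,0,0],1],[[0.53,0.26,0],[0,0,0],1]]}}

```text
time_s: 9.27
tcp_pos: [0.5604, 0.2155, 0.4557]
tcp_rot: [0.739, 0.673, -0.004, 0.001]
force: [-3.9, -14.5, 3.6]
opening: 0.024
```

```bash
python3 wind.py .558 .166 25 5
```

```text
ang 87.2 r 0.0496 t 9.27 F [ -3.9 -14.5   3.6] op 0.024 z 0.4557 q [ 0.25  0.29  1.35 -0.    1.5   0.35]
[[[-0.02, 0.14, 0.0], [-0.01, 0.01, 0.01], 1], [[-0.1, 0.26, 0.0], [-0.01, 0.01, 0.01], 1], [[-0.23, 0.33, 0.01], [-0.01, 0.01, 0.01], 1], [[-0.37, 0.35, 0.01], [-0.01, 0.01, 0.01], 1], [[-0.51, 0.3, 0.01], [-0.01, 0.01, 0.01], 1]]
```

Call:
{"method": "arm_command", "body": {"deltas": [[[-0.03,0.14,0],[0,0,0],1],[[-0.11,0.26,0],[0,0,0],1],[[-0.24,0.33,0],[0,0,0],1],[[-0.38,0.34,0],[0,0,0],1],[[-0.52,0.29,0],[0,0,0],1]]}}

```text
time_s: 9.68
tcp_pos: [0.5993, 0.1346, 0.456]
tcp_rot: [0.739, 0.674, -0.0, 0.002]
force: [3.5, 2.0, -2.1]
opening: 0.0232
```

```bash
python3 wind.py .557 .165 25 5
```

```text
ang -35.8 r 0.0521 t 9.68 F [ 3.5  2.  -2.1] op 0.0232 z 0.456 q [ 0.11  0.31  1.33 -0.    1.5   0.2 ]
[[[-0.1, -0.11, 0.01], [0.01, 0.01, 0.02], 1], [[-0.15, -0.24, 0.01], [0.01, 0.01, 0.02], 1], [[-0.15, -0.39, 0.01], [0.01, 0.01, 0.02], 1], [[-0.08, -0.52, 0.01], [0.01, 0.01, 0.02], 1], [[0.04, -0.6, 0.0], [0.01, 0.01, 0.02], 1]]
```

Call:
{"method": "arm_command", "body": {"deltas": [[[-0.1,-0.11,0],[0,0,0.01],1],[[-0.15,-0.24,0],[0,0,0.01],1],[[-0.15,-0.39,0],[0,0,0.01],1],[[-0.08,-0.52,0],[0,0,0.01],1],[[0.04,-0.6,0],[0,0,0.01],1]]}}

```text
time_s: 10.1
tcp_pos: [0.5101, 0.1497, 0.4559]
tcp_rot: [0.741, 0.671, 0.003, 0.004]
force: [16.8, 1.7, -9.5]
opening: 0.0237
```

```bash
python3 wind.py .558 .165 25 5
```

```text
ang -162.3 r 0.0503 t 10.1 F [16.8  1.7 -9.5] op 0.0237 z 0.4559 q [ 0.16  0.18  1.51 -0.    1.44  0.26]
[[[0.14, -0.03, 0.01], [0.02, 0.0, 0.0], 1], [[0.28, 0.01, 0.01], [0.02, 0.0, 0.0], 1], [[0.39, 0.1, 0.01], [0.02, 0.0, 0.0], 1], [[0.46, 0.23, 0.01], [0.02, 0.0, 0.0], 1], [[0.46, 0.37, 0.01], [0.02, 0.0, 0.0], 1]]
```

Call:
{"method": "arm_command", "body": {"deltas": [[[0.14,-0.02,0],[0.01,0,0],1],[[0.28,0.02,0],[0.01,0,0],1],[[0.38,0.1,0],[0.01,0,0],1],[[0.45,0.23,0],[0.01,0,0],1],[[0.45,0.37,0],[0.01,0,0],1]]}}

```text
time_s: 10.52
tcp_pos: [0.5698, 0.2135, 0.4559]
tcp_rot: [0.74, 0.672, -0.001, -0.0]
force: [-4.4, -1.7, 0.2]
opening: 0.0237
```

```bash
python3 wind.py .558 .165 25 5
```

```text
ang 76.3 r 0.0499 t 10.52 F [-4.4 -1.7  0.2] op 0.0237 z 0.4559 q [ 0.24  0.31  1.34 -0.    1.5   0.34]
[[[-0.05, 0.14, 0.01], [-0.0, 0.0, 0.01], 1], [[-0.15, 0.24, 0.01], [-0.0, 0.0, 0.01], 1], [[-0.29, 0.28, 0.01], [-0.0, 0.0, 0.01], 1], [[-0.43, 0.27, 0.01], [-0.0, 0.0, 0.01], 1], [[-0.56, 0.2, 0.01], [-0.0, 0.0, 0.01], 1]]
```

Call:
{"method": "arm_command", "body": {"deltas": [[[-0.05,0.14,0],[0,0,0],1],[[-0.15,0.24,0],[0,0,0],1],[[-0.29,0.28,0],[0,0,0],1],[[-0.43,0.27,0],[0,0,0],1],[[-0.56,0.2,0],[0,0,0],1]]}}

```text
time_s: 10.93
tcp_pos: [0.5936, 0.1275, 0.4558]
tcp_rot: [0.74, 0.673, 0.001, 0.001]
force: [1.6, 3.8, -0.4]
opening: 0.0235
```

```bash
python3 wind.py .558 .165 25 5
```

```text
ang -46.5 r 0.0517 t 10.93 F [ 1.6  3.8 -0.4] op 0.0235 z 0.4558 q [0.1  0.3  1.34 0.   1.49 0.19]
[[[-0.08, -0.12, 0.01], [0.0, -0.0, 0.01], 1], [[-0.11, -0.27, 0.0], [0.0, -0.0, 0.01], 1], [[-0.07, -0.41, 0.0], [0.0, -0.0, 0.01], 1], [[0.02, -0.52, 0.0], [0.0, -0.0, 0.01], 1], [[0.15, -0.58, 0.0], [0.0, -0.0, 0.01], 1]]
```

Call:
{"method": "arm_command", "body": {"deltas": [[[-0.08,-0.12,0],[0,0,0],1],[[-0.11,-0.27,0],[0,0,0],1],[[-0.07,-0.41,0],[0,0,0],1],[[0.02,-0.52,0],[0,0,0],1],[[0.15,-0.57,0],[0,0,0],1]]}}

```text
time_s: 11.35
tcp_pos: [0.5091, 0.1582, 0.4559]
tcp_rot: [0.74, 0.672, 0.002, 0.002]
force: [8.7, -3.1, -5.6]
opening: 0.0235
```

```bash
python3 wind.py .558 .165 25 5
```

```text
ang -172.0 r 0.0493 t 11.35 F [ 8.7 -3.1 -5.6] op 0.0235 z 0.4559 q [ 0.17  0.19  1.5  -0.    1.45  0.27]
[[[0.14, -0.01, 0.01], [0.01, -0.0, 0.01], 1], [[0.28, 0.05, 0.01], [0.01, -0.0, 0.01], 1], [[0.37, 0.16, 0.01], [0.01, -0.0, 0.01], 1], [[0.41, 0.3, 0.01], [0.01, -0.0, 0.01], 1], [[0.39, 0.44, 0.01], [0.01, -0.0, 0.01], 1]]
```

Call:
{"method": "arm_command", "body": {"deltas": [[[0.14,-0.01,0],[0,0,0],1],[[0.27,0.05,0],[0,0,0],1],[[0.37,0.16,0],[0,0,0],1],[[0.41,0.3,0],[0,0,0],1],[[0.39,0.44,0],[0,0,0],1]]}}

```text
time_s: 11.77
tcp_pos: [0.5786, 0.2114, 0.4558]
tcp_rot: [0.739, 0.673, -0.002, 0.001]
force: [-5.9, -6.1, 2.6]
opening: 0.0241
```

```bash
python3 wind.py .558 .165 12 5; python3 - <<'E'
from h import *
snap("side","s6",(190,150,220,170),3)
snap("wrist","w6")
E
```

```text
ang 66.1 r 0.0507 t 11.77 F [-5.9 -6.1  2.6] op 0.0241 z 0.4558 q [ 0.24  0.32  1.32 -0.    1.51  0.33]
[[[-0.03, 0.06, 0.01], [-0.0, 0.01, 0.01], 1], [[-0.08, 0.12, 0.01], [-0.0, 0.01, 0.01], 1], [[-0.13, 0.16, 0.01], [-0.0, 0.01, 0.01], 1], [[-0.19, 0.2, 0.01], [-0.0, 0.01, 0.01], 1], [[-0.25, 0.22, 0.01], [-0.0, 0.01, 0.01], 1]]
```

View pics/s6.png

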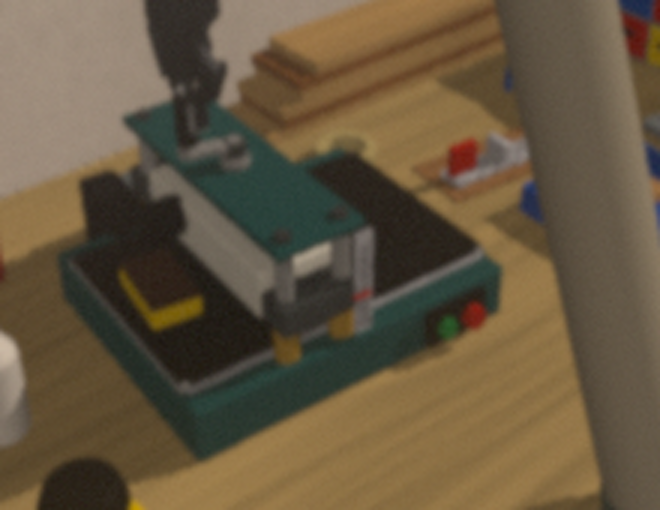

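View pics/w6.png

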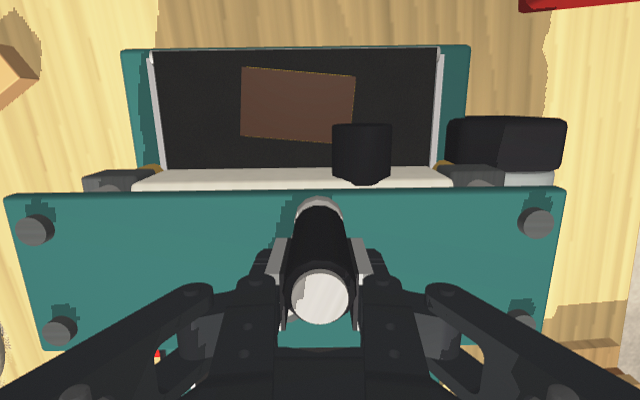

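Call:
{"method": "arm_command", "body": {"deltas": [[[-0.03,0.06,0],[0,0,0],1],[[-0.08,0.12,0],[0,0,0],1],[[-0.13,0.16,0],[0,0,0],1],[[-0.19,0.2,0],[0,0,0],1],[[-0.25,0.22,0],[0,0,0],1]]}}

```text
time_s: 12.28
tcp_pos: [0.6101, 0.1681, 0.4559]
tcp_rot: [0.74, 0.672, -0.002, 0.002]
force: [-7.1, 1.7, 2.0]
opening: 0.0236
```

```bash
python3 wind.py .558 .165 7 5
```

```text
ang 3.4 r 0.0521 t 12.28 F [-7.1  1.7  2. ] op 0.0236 z 0.4559 q [ 0.16  0.34  1.28 -0.    1.52  0.26]
[[[-0.04, -0.01, 0.01], [-0.0, 0.01, 0.01], 1], [[-0.08, -0.01, 0.01], [-0.0, 0.01, 0.01], 1], [[-0.12, -0.02, 0.01], [-0.0, 0.01, 0.01], 1], [[-0.16, -0.03, 0.01], [-0.0, 0.01, 0.01], 1], [[-0.2, -0.04, 0.01], [-0.0, 0.01, 0.01], 1]]
```

Slowly through the possible stop (a hard stop shows as tangential force).

Call:
{"method": "arm_command", "body": {"deltas": [[[-0.04,-0.01,0],[0,0,0],1],[[-0.08,-0.01,0],[0,0,0],1],[[-0.12,-0.02,0],[0,0,0],1]]}}

```text
time_s: 12.53
tcp_pos: [0.6078, 0.1562, 0.456]
tcp_rot: [0.74, 0.673, 0.01, -0.004]
force: [13.1, 34.2, -9.1]
opening: 0.0238
```

```bash
python3 wind.py .558 .165 7 5
```

```text
ang -10.0 r 0.0506 t 12.53 F [13.1 34.2 -9.1] op 0.0238 z 0.456 q [0.14 0.33 1.3  0.02 1.5  0.23]
[[[-0.04, -0.01, 0.01], [0.01, -0.04, 0.01], 1], [[-0.08, -0.02, 0.0], [0.01, -0.04, 0.01], 1], [[-0.12, -0.04, 0.0], [0.01, -0.04, 0.01], 1], [[-0.15, -0.06, 0.0], [0.01, -0.04, 0.01], 1], [[-0.19, -0.08, 0.0], [0.01, -0.04, 0.01], 1]]
```

Call:
{"method": "arm_command", "body": {"deltas": [[[0,0,0],[0,0,0],1],[[0,0,0],[0,0,0],1],[[0,0,0],[0,0,0],1]]}}

```text
time_s: 12.78
tcp_pos: [0.608, 0.1566, 0.4558]
tcp_rot: [0.74, 0.673, 0.011, -0.004]
force: [2.3, 5.7, -1.3]
opening: 0.024
```

```bash
python3 wind.py .558 .165 7 5; python3 - <<'E'
from h import *
snap("side","s7",(190,150,220,170),3)
snap("wrist","w7")
E
```

```text
ang -9.5 r 0.0507 t 12.78 F [ 2.3  5.7 -1.3] op 0.024 z 0.4558 q [0.14 0.33 1.3  0.02 1.5  0.23]
[[[-0.04, -0.01, 0.0], [0.02, -0.04, 0.01], 1], [[-0.08, -0.02, 0.0], [0.02, -0.04, 0.01], 1], [[-0.12, -0.04, 0.0], [0.02, -0.04, 0.01], 1], [[-0.15, -0.05, 0.0], [0.02, -0.04, 0.01], 1], [[-0.19, -0.08, 0.0], [0.02, -0.04, 0.01], 1]]
```

View pics/s7.png

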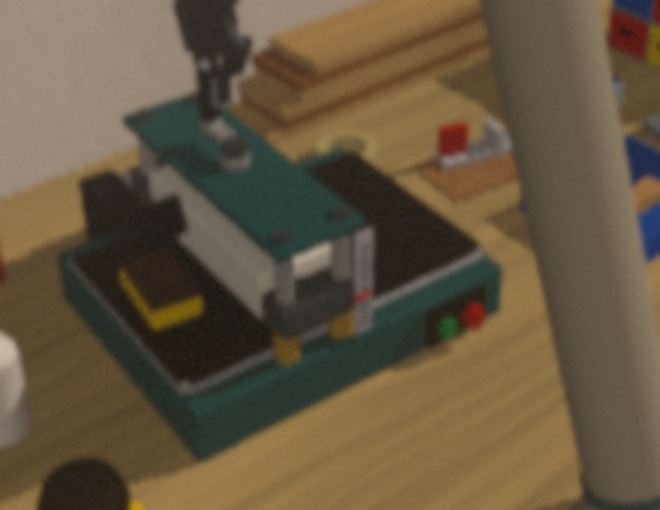

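View pics/w7.png

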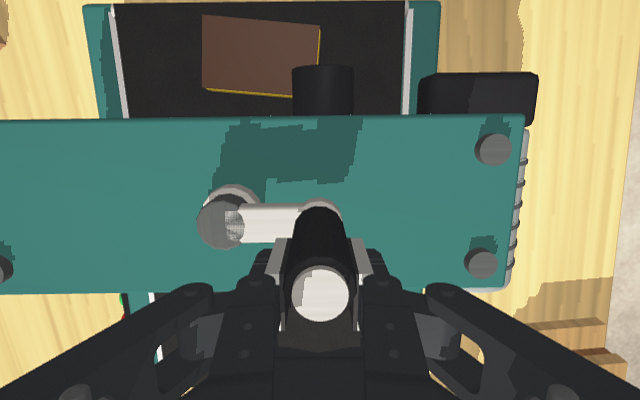

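Call:
{"method": "arm_command", "body": {"deltas": [[[0,0,0],[0,0,0],0],[[0,0,0],[0,0,0],0],[[0,0,0],[0,0,0],0],[[0,0,-0.1],[0,0,0],0],[[0,0,-0.3],[0,0,0],0]]}}

```text
time_s: 13.3
tcp_pos: [0.6072, 0.1549, 0.4973]
tcp_rot: [0.74, 0.672, 0.007, -0.006]
force: [-0.1, 0.2, 0.4]
opening: 0.0425
```

Call:
{"method": "arm_command", "body": {"deltas": [[[0,0,-0.25],[0,0,0],0],[[-0.3,0,-0.4],[0,0,0],0],[[-0.6,0,-0.4],[0,0,0],-1],[[-0.9,0,-0.4],[0,0,0],-1],[[-1,0,-0.4],[0,0,0],-1]]}}

```text
time_s: 13.72
tcp_pos: [0.592, 0.0014, 0.5557]
tcp_rot: [0.741, 0.672, 0.006, -0.004]
force: [0.1, -0.3, -0.3]
opening: 0.0771
```

```bash
python3 go.py 0.6 -0.25 0.46 1.47; python3 - <<'E'
from h import *
snap("top","t8",(215,90,260,190),3)
E
```

```text
calls 1.67 first: [-1.0, 0.129, 0.367] [0.002, -0.017, 0.003]
full [-1.672, 0.216, 0.614] [0.004, -0.028, 0.006]
t 13.72 tcp [0.592  0.0014 0.5557] psi 1.473 q [-0.12  0.26  1.17  0.01  1.71 -0.02] F [ 0.1 -0.3 -0.3] op 0.0771
```

View pics/t8.png

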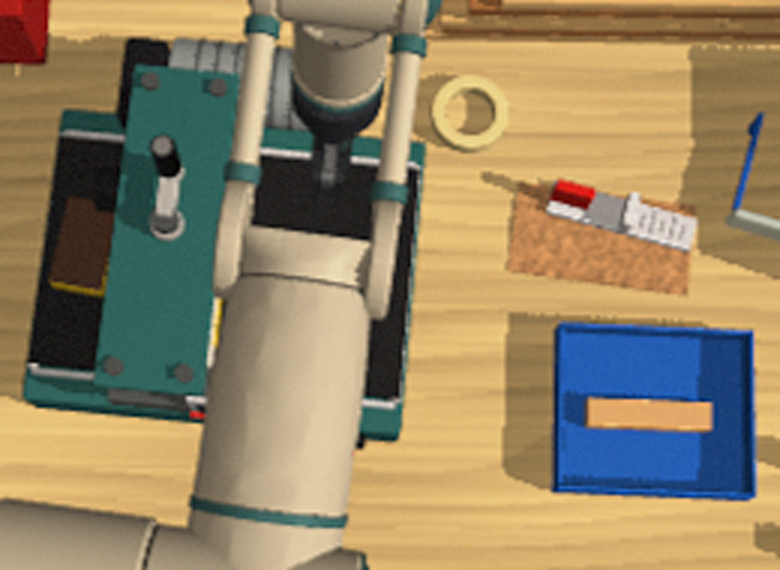

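Call:
{"method": "arm_command", "body": {"deltas": [[[-0.95,0.13,0.35],[0,0,0],-1],[[-0.95,0.13,0.35],[0,0,0],-1],[[-0.95,0.13,0.35],[0,0,0],-1],[[-0.95,0.13,0.35],[0,0,0],-1],[[-0.95,0.13,0.35],[0,0,0],-1]]}}

```text
time_s: 14.18
tcp_pos: [0.5962, -0.1523, 0.4979]
tcp_rot: [0.745, 0.667, 0.001, -0.003]
force: [0.4, 0.4, -0.9]
opening: 0.0852
```

Call:
{"method": "arm_command", "body": {"deltas": [[[-0.95,0.13,0.35],[0,0,0],-1],[[-0.95,0.13,0.35],[0,0,0],-1],[[-0.95,0.13,0.35],[0,0,0],-1],[[-0.95,0.13,0.35],[0,0,0],-1],[[-0.95,0.13,0.35],[0,0,0],-1]]}}

```text
time_s: 14.6
tcp_pos: [0.599, -0.3017, 0.4406]
tcp_rot: [0.747, 0.665, -0.002, -0.004]
force: [0.6, 1.4, 0.7]
opening: 0.0852
```

```bash
python3 - <<'E'
from h import *
snap("wrist","w9"); print(state()["tcp_pos"])
E
```

```text
[ 0.59924646 -0.29890472  0.44202991]
```

View pics/w9.png

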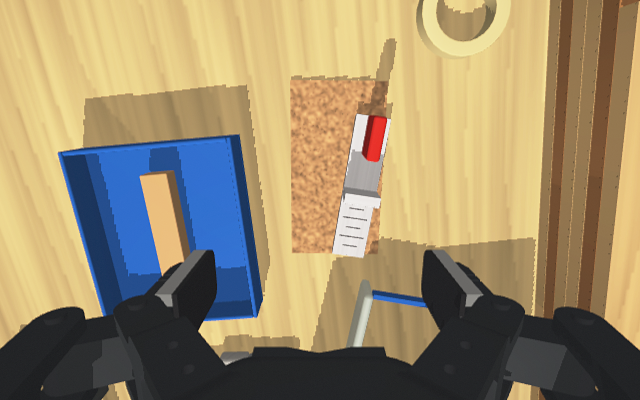

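```bash
python3 - <<'E'
from h import *
C=cam("wrist")
g=lambda u,v,z: ray("wrist",u,v,z,C)
a,b,c,d=g(333,254,.013),g(364,258,.013),g(357,113,.013),g(391,119,.013)
tip=(a+b)/2; back=(c+d)/2
v=tip-back; print("tip",tip,"back",back,"len",np.linalg.norm(v),"ang",np.arctan2(v[1],v[0]), "width",np.linalg.norm(a-b),np.linalg.norm(c-d))
v/=np.linalg.norm(v); print("grip",tip-.15*v, back+.022*v)
for p in ((369,116),(386,117),(380,160),(364,158)): print("redtop",g(*p,.061).round(4))
print("mat",[g(*p,.003).round(4)[:2] for p in ((291,77),(387,80),(292,251),(380,253))])
E
python3 go.py .6 -.3 .3 1.47 | tail -1
```

```text
tip [ 0.61916674 -0.41525132  0.013     ] back [ 0.66377782 -0.24809992  0.013     ] len 0.1730021340827933 ang -1.8316074613181672 width 0.03942968763564843 0.03924096572313532
grip [ 0.65784639 -0.27032415  0.013     ] [ 0.6581048 -0.2693559  0.013    ]
redtop [ 0.6519 -0.2459  0.061 ]
redtop [ 0.6686 -0.2488  0.061 ]
redtop [ 0.6596 -0.291   0.061 ]
redtop [ 0.6435 -0.2871  0.061 ]
mat [array([ 0.5753, -0.1949]), array([ 0.6827, -0.2106]), array([ 0.548 , -0.4048]), array([ 0.6601, -0.4201])]
t 14.65 tcp [ 0.5992 -0.2989  0.442 ] psi 1.456 q [-0.57  0.41  1.21  0.    1.53 -0.45] F [-0.4  0.7  0.9] op 0.0852
```

```bash
python3 go.py .657 -.27 .30 1.31
```

```text
calls 1 first: [0.23, 0.368, 0.945] [-0.016, -0.01, 0.279]
full [0.23, 0.368, 0.945] [-0.016, -0.01, 0.279]
t 14.65 tcp [ 0.5992 -0.2989  0.442 ] psi 1.456 q [-0.57  0.41  1.21  0.    1.53 -0.45] F [-0.4  0.7  0.9] op 0.0852
```

Call:
{"method": "arm_command", "body": {"deltas": [[[0.23,0.37,0.2],[0,0,0.2],-1],[[0.23,0.37,0.5],[0,0,0.28],-1],[[0.23,0.37,0.75],[-0.01,-0.01,0.28],-1],[[0.23,0.37,0.95],[-0.01,-0.01,0.28],-1],[[0.23,0.37,0.95],[-0.01,-0.01,0.28],-1]]}}

```text
time_s: 15.07
tcp_pos: [0.6557, -0.2668, 0.2916]
tcp_rot: [0.793, 0.61, -0.004, -0.008]
force: [-0.8, 1.3, -2.5]
opening: 0.0851
```

```bash
python3 go.py .657 -.27 .197 1.31;  python3 - <<'E'
from h import *
snap("wrist","w10"); print(state()["tcp_pos"])
C=cam("wrist"); print(proj("wrist",[[.657,-.27,.061],[.657,-.27,.013],[.619,-.415,.013]],C))
E
```

```text
calls 1 first: [-0.02, 0.025, 0.63] [-0.033, -0.006, 0.003]
full [-0.02, 0.025, 0.63] [-0.033, -0.006, 0.003]
t 15.07 tcp [ 0.6557 -0.2668  0.2916] psi 1.312 q [-0.48  0.55  1.35 -0.    1.26 -0.23] F [-0.8  1.3 -2.5] op 0.0851
[ 0.65614437 -0.26767697  0.29415116]
[[327.38546311 218.97724468]
 [326.79360072 199.24819047]
 [326.42987014 365.81231445]]
```

View pics/w10.png

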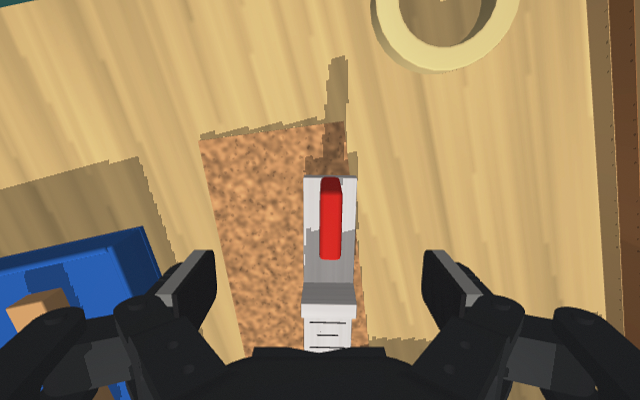

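Call:
{"method": "arm_command", "body": {"deltas": [[[0,0.02,0.25],[-0.02,0,0],-1],[[-0.02,0.03,0.45],[-0.03,0,0],-1],[[-0.02,0.03,0.64],[-0.03,0,0],-1],[[-0.02,0.03,0.64],[-0.03,0,0],-1],[[-0.02,0.03,0.64],[-0.03,0,0],-1]]}}

```text
time_s: 15.53
tcp_pos: [0.659, -0.2712, 0.1999]
tcp_rot: [0.793, 0.61, 0.002, 0.0]
force: [0.7, 0.2, 0.5]
opening: 0.0857
```

```bash
python3 go.py .657 -.27 .197 1.31
```

```text
calls 1 first: [0.004, -0.015, 0.019] [0.005, -0.004, 0.003]
full [0.004, -0.015, 0.019] [0.005, -0.004, 0.003]
t 15.53 tcp [ 0.659  -0.2712  0.1999] psi 1.311 q [-0.49  0.63  1.45  0.    1.07 -0.23] F [0.7 0.2 0.5] op 0.0857
```

Call:
{"method": "arm_command", "body": {"deltas": [[[0,0,0.02],[0,0,0],1],[[0,0,0.02],[0,0,0],1],[[0,0,0.02],[0,0,0],1],[[0,0,0.02],[0,0,0],1],[[0,0,0.02],[0,0,0],1]], "squeeze": 100}}

```text
time_s: 15.95
tcp_pos: [0.6592, -0.2713, 0.1983]
tcp_rot: [0.793, 0.61, 0.002, 0.001]
force: [0.2, 0.7, -0.7]
opening: 0.0258
```

Call:
{"method": "arm_command", "body": {"deltas": [[[0,0,0],[0,0,0],1],[[0,0,0],[0,0,0],1],[[0,0,0],[0,0,0],1],[[0,0,-0.08],[0,0,0],1],[[0,0,-0.15],[0,0,0],1]]}}

```text
time_s: 16.37
tcp_pos: [0.6587, -0.2711, 0.2202]
tcp_rot: [0.793, 0.61, 0.001, -0.0]
force: [1.2, 0.5, -2.8]
opening: 0.0127
```

```bash
python3 go.py .593 -.249 .215 1.90
```

```text
calls 1.12 first: [0.026, -0.41, 0.03] [0.004, -0.004, -1.0]
full [0.03, -0.461, 0.034] [0.004, -0.004, -1.124]
t 16.37 tcp [ 0.6587 -0.2711  0.2202] psi 1.311 q [-0.49  0.61  1.43  0.    1.11 -0.23] F [ 1.2  0.5 -2.8] op 0.0127
```

Call:
{"method": "arm_command", "body": {"deltas": [[[0,-0.1,0],[0,0,-0.24],1],[[0.02,-0.2,0],[0,0,-0.47],1],[[0.03,-0.3,0],[0,0,-0.7],1],[[0.03,-0.4,0],[0,0,-0.93],1],[[0.03,-0.46,0],[0,0,-1],1]]}}

```text
time_s: 16.78
tcp_pos: [0.5917, -0.2484, 0.2206]
tcp_rot: [0.606, 0.795, 0.001, -0.001]
force: [-0.7, -0.3, -3.7]
opening: 0.013
```

```bash
python3 go.py .593 -.249 .200 1.90
```

```text
calls 1 first: [-0.007, 0.007, 0.137] [0.003, -0.005, -0.115]
full [-0.007, 0.007, 0.137] [0.003, -0.005, -0.115]
t 16.78 tcp [ 0.5917 -0.2484  0.2206] psi 1.84 q [-0.51  0.52  1.61  0.    1.02 -0.78] F [-0.7 -0.3 -3.7] op 0.013
```

Call:
{"method": "arm_command", "body": {"deltas": [[[0,0,0.05],[0,0,-0.11],1],[[0,0,0.1],[0,0,-0.11],1],[[0,0,0.145],[0,0,-0.11],1],[[0,0,0.145],[0,0,-0.11],1],[[0,0,0.145],[0,0,-0.11],1]]}}

```text
time_s: 17.2
tcp_pos: [0.5923, -0.2486, 0.1987]
tcp_rot: [0.583, 0.812, 0.001, -0.0]
force: [0.8, -0.1, -3.0]
opening: 0.0128
```

Call:
{"method": "arm_command", "body": {"deltas": [[[0,0,0],[0,0,0],-0.2],[[0,0,0],[0,0,0],-0.2],[[0,0,0],[0,0,0],-0.2],[[0,0,-0.2],[0,0,0],-0.6],[[0,0,-0.5],[0,0,0],-1]]}}

```text
time_s: 17.62
tcp_pos: [0.5909, -0.2481, 0.2671]
tcp_rot: [0.583, 0.812, 0.001, -0.005]
force: [0.9, -1.6, -0.3]
opening: 0.0723
```

```bash
python3 go.py .593 -.249 .30 1.90;  python3 - <<'E'
from h import *
snap("wrist","w11")
E
```

```text
calls 1 first: [-0.008, 0.01, -0.219] [-0.008, -0.017, -0.007]
full [-0.008, 0.01, -0.219] [-0.008, -0.017, -0.007]
t 17.62 tcp [ 0.5909 -0.2481  0.2671] psi 1.896 q [-0.51  0.47  1.55  0.    1.13 -0.83] F [ 0.9 -1.6 -0.3] op 0.0723
```

View pics/w11.png

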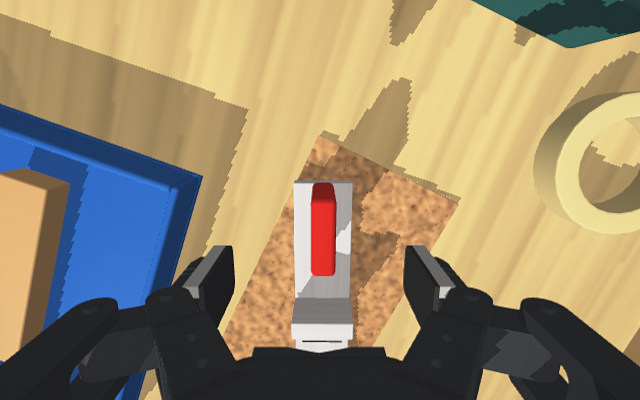

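Call:
{"method": "arm_command", "body": {"deltas": [[[0,0,-0.2],[0,0,0.24],-1],[[0,0,-0.2],[0,0,0.48],-1],[[0,0,-0.2],[0,0,0.72],-1],[[0,0,-0.2],[0,0,1],-1],[[0,0,-0.2],[0,0,1],-1]]}}

```text
time_s: 18.08
tcp_pos: [0.5939, -0.2497, 0.3096]
tcp_rot: [0.775, 0.633, 0.004, 0.005]
force: [-0.3, -0.3, -0.5]
opening: 0.0854
```

Call:
{"method": "arm_command", "body": {"deltas": [[[0,0,0],[0,0,1],-1],[[0,0,0],[0,0,1],-1],[[0,0,0],[0,0,1],-1],[[0,0,0],[0,0,1],-1],[[0,0,0],[0,0,1],-1]]}}

```text
time_s: 18.5
tcp_pos: [0.5939, -0.2497, 0.3096]
tcp_rot: [0.912, 0.409, 0.005, 0.004]
force: [1.0, 1.0, -0.4]
opening: 0.0853
```

Call:
{"method": "arm_command", "body": {"deltas": [[[0,0,0],[0,0,1],-1],[[0,0,0],[0,0,1],-1],[[0,0,0],[0,0,1],-1],[[0,0,0],[0,0,1],-1],[[0,0,0],[0,0,1],-1]]}}

```text
time_s: 18.92
tcp_pos: [0.594, -0.2497, 0.3096]
tcp_rot: [0.987, 0.158, 0.006, 0.003]
force: [0.4, -0.2, 0.4]
opening: 0.0854
```

Call:
{"method": "arm_command", "body": {"deltas": [[[0,0,0],[0,0,1],-1],[[0,0,0],[0,0,1],-1],[[0,0,0],[0,0,1],-1],[[0,0,0],[0,0,1],-1],[[0,0,0],[0,0,1],-1]]}}

```text
time_s: 19.33
tcp_pos: [0.5941, -0.2498, 0.3096]
tcp_rot: [0.995, -0.104, 0.007, 0.001]
force: [-0.7, 0.6, 0.5]
opening: 0.0854
```

Call:
{"method": "arm_command", "body": {"deltas": [[[0,0,0],[0,0,1],-1],[[0,0,0],[0,0,1],-1],[[0,0,0],[0,0,1],-1],[[0,0,0],[0,0,1],-1],[[0,0,0],[0,0,1],-1]]}}

```text
time_s: 19.75
tcp_pos: [0.5942, -0.2498, 0.3096]
tcp_rot: [0.933, -0.359, 0.007, -0.0]
force: [0.2, 0.3, -0.1]
opening: 0.0855
```

```bash
python3 go.py .5923 -.2486 .28 -1.245;  python3 - <<'E'
from h import *
snap("wrist","w12")
E
```

```text
calls 1 first: [-0.018, 0.004, 0.197] [-0.017, -0.022, 0.977]
full [-0.018, 0.004, 0.197] [-0.017, -0.022, 0.977]
t 19.75 tcp [ 0.5942 -0.2498  0.3096] psi -0.734 q [-0.51  0.44  1.5   0.    1.19  1.8 ] F [ 0.2  0.3 -0.1] op 0.0855
```

View pics/w12.png

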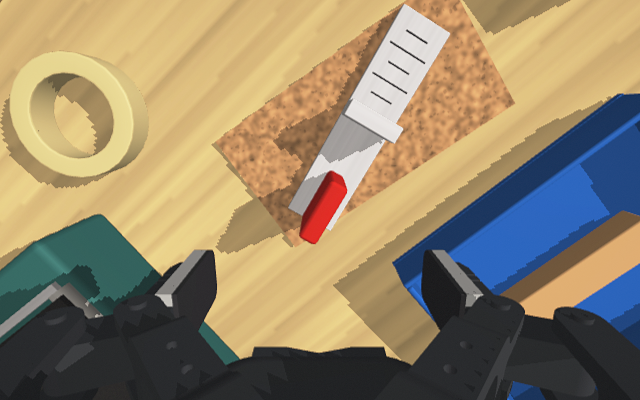

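Call:
{"method": "arm_command", "body": {"deltas": [[[0,0,0.1],[0,0,1],-1],[[-0.02,0,0.2],[-0.01,-0.02,0.98],-1],[[-0.02,0,0.2],[-0.01,-0.02,0.98],-1],[[-0.02,0,0.2],[-0.02,-0.02,0.98],-1],[[-0.02,0,0.2],[-0.02,-0.02,0.98],-1]]}}

```text
time_s: 20.22
tcp_pos: [0.5924, -0.248, 0.2791]
tcp_rot: [0.812, -0.583, -0.0, 0.001]
force: [0.2, -1.2, -0.2]
opening: 0.0855
```

```bash
python3 go.py .5923 -.2486 .198 -1.245;  python3 - <<'E'
from h import *
snap("wrist","w13")
E
```

```text
calls 1 first: [0.003, 0.001, 0.541] [0.004, -0.001, 0.0]
full [0.003, 0.001, 0.541] [0.004, -0.001, 0.0]
t 20.22 tcp [ 0.5924 -0.248   0.2791] psi -1.245 q [-0.5   0.46  1.54 -0.    1.14  2.31] F [ 0.2 -1.2 -0.2] op 0.0855
```

View pics/w13.png

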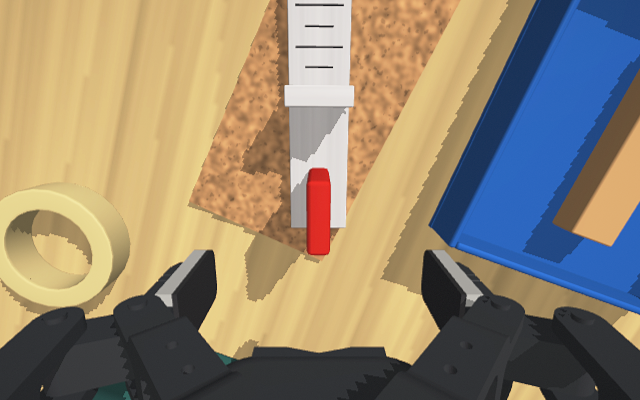

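Call:
{"method": "arm_command", "body": {"deltas": [[[0,0,0.2],[0,0,0],-1],[[0,0,0.4],[0,0,0],-1],[[0,0,0.54],[0,0,0],-1],[[0,0,0.54],[0,0,0],-1],[[0,0,0.54],[0,0,0],-1]]}}

```text
time_s: 20.68
tcp_pos: [0.5923, -0.248, 0.1977]
tcp_rot: [0.814, -0.581, -0.001, 0.001]
force: [-0.2, 0.2, 0.7]
opening: 0.0853
```

Call:
{"method": "arm_command", "body": {"deltas": [[[0,0,0],[0,0,0],1],[[0,0,0],[0,0,0],1],[[0,0,0],[0,0,0],1],[[0,0,0],[0,0,0],1],[[0,0,0],[0,0,0],1]], "squeeze": 110}}

```text
time_s: 21.1
tcp_pos: [0.5925, -0.2481, 0.1987]
tcp_rot: [0.814, -0.581, -0.0, 0.001]
force: [-0.6, 0.6, 0.5]
opening: 0.0252
```

Call:
{"method": "arm_command", "body": {"deltas": [[[0,0,0],[0,0,0],1],[[0,0,0],[0,0,0],1],[[0,0,0],[0,0,0],1],[[0,0,-0.08],[0,0,0],1],[[0,0,-0.15],[0,0,0],1]]}}

```text
time_s: 21.52
tcp_pos: [0.592, -0.2478, 0.2208]
tcp_rot: [0.814, -0.581, -0.002, 0.001]
force: [0.0, 0.4, -2.8]
opening: 0.0128
```

```bash
python3 - <<'E'
from h import *
import fit
S=[.5574,.1655,-.072]
# insertion start: grip at sander y=-.230, end -.125
print(fit.W(S,[(0,-.31,.3),(0,-.26,.3),(0,-.125,.3)]).round(4), np.pi/2+S[2])
E
python3 go.py .55 -.22 .32 1.5
```

```text
[[ 0.5351 -0.1437  0.3   ]
 [ 0.5387 -0.0938  0.3   ]
 [ 0.5484  0.0408  0.3   ]] 1.4987963267948965
calls 5.23 first: [-0.051, 0.039, -0.126] [-0.0, 0.002, -1.0]
full [-0.267, 0.207, -0.66] [-0.002, 0.01, -5.231]
t 21.52 tcp [ 0.592  -0.2478  0.2208] psi -1.239 q [-0.5   0.52  1.6  -0.    1.02  2.31] F [ 0.   0.4 -2.8] op 0.0128
```

Call:
{"method": "arm_command", "body": {"deltas": [[[0,0,-0.2],[0,0,0],1],[[0,0,-0.4],[0,0,-0.24],1],[[0,0,-0.6],[0,0,-0.48],1],[[0,0,-0.6],[0,0,-0.72],1],[[0,0,-0.6],[0,0,-0.95],1]]}}

```text
time_s: 21.93
tcp_pos: [0.5929, -0.2481, 0.3146]
tcp_rot: [0.933, -0.359, 0.001, 0.001]
force: [-1.8, 1.2, -3.9]
opening: 0.0122
```

Call:
{"method": "arm_command", "body": {"deltas": [[[0,0,0],[0,0,-0.3],1],[[0,0,0],[0,0,-0.55],1],[[0,0,0],[0,0,-0.8],1],[[0,0,0],[0,0,-1],1],[[0,0,0],[0,0,-1],1]]}}

```text
time_s: 22.35
tcp_pos: [0.5926, -0.2479, 0.3151]
tcp_rot: [0.995, -0.103, 0.001, 0.001]
force: [-0.7, 0.3, -4.1]
opening: 0.0125
```

Call:
{"method": "arm_command", "body": {"deltas": [[[0,0,0],[0,0,-0.3],1],[[0,0,0],[0,0,-0.55],1],[[0,0,0],[0,0,-0.8],1],[[0,0,0],[0,0,-1],1],[[0,0,0],[0,0,-1],1]]}}

```text
time_s: 22.77
tcp_pos: [0.5923, -0.2478, 0.3156]
tcp_rot: [0.987, 0.16, 0.0, 0.001]
force: [-0.8, 0.4, -3.6]
opening: 0.0125
```

Call:
{"method": "arm_command", "body": {"deltas": [[[0,0,0],[0,0,-0.3],1],[[0,0,0],[0,0,-0.55],1],[[0,0,0],[0,0,-0.8],1],[[0,0,0],[0,0,-1],1],[[0,0,0],[0,0,-1],1]]}}

```text
time_s: 23.18
tcp_pos: [0.5921, -0.2477, 0.3161]
tcp_rot: [0.911, 0.412, -0.0, 0.001]
force: [0.3, 0.4, -3.5]
opening: 0.0125
```

```bash
python3 go.py .537 -.15 .32 1.499;  python3 - <<'E'
from h import *
snap("wrist","w14")
E
```

```text
calls 1.24 first: [0.199, -0.569, -0.022] [0.002, 0.004, -1.0]
full [0.247, -0.706, -0.028] [0.002, 0.005, -1.24]
t 23.18 tcp [ 0.5921 -0.2477  0.3161] psi 0.85 q [-0.5   0.43  1.49 -0.    1.22  0.22] F [ 0.3  0.4 -3.5] op 0.0125
```

View pics/w14.png

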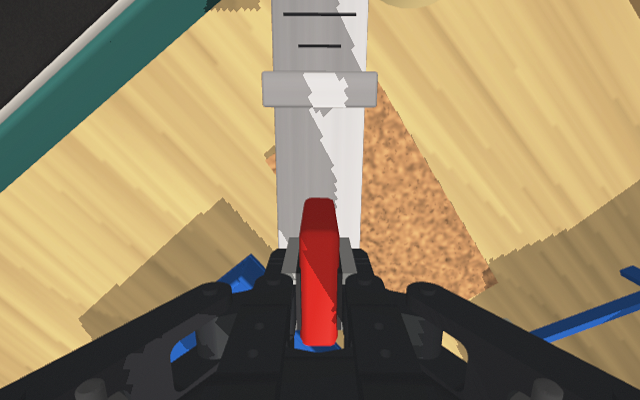

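Call:
{"method": "arm_command", "body": {"deltas": [[[0.05,-0.15,0],[0,0,-0.24],1],[[0.1,-0.3,0],[0,0,-0.48],1],[[0.15,-0.45,0],[0,0,-0.72],1],[[0.2,-0.57,0],[0,0,-1],1],[[0.2,-0.57,0],[0,0,-1],1]]}}

```text
time_s: 23.65
tcp_pos: [0.5453, -0.1652, 0.3162]
tcp_rot: [0.772, 0.635, -0.001, -0.001]
force: [0.2, 0.3, -3.0]
opening: 0.0124
```

```bash
python3 go.py .537 -.12 .31 1.499
```

```text
calls 1 first: [0.285, -0.112, 0.042] [-0.007, -0.0, -0.233]
full [0.285, -0.112, 0.042] [-0.007, -0.0, -0.233]
t 23.65 tcp [ 0.5453 -0.1652  0.3162] psi 1.377 q [-0.42  0.33  1.65 -0.    1.16 -0.22] F [ 0.2  0.3 -3. ] op 0.0124
```

Call:
{"method": "arm_command", "body": {"deltas": [[[0.14,-0.06,0.02],[0,0,-0.12],1],[[0.29,-0.11,0.04],[0,0,-0.23],1],[[0.29,-0.11,0.04],[0,0,-0.23],1],[[0.29,-0.11,0.04],[0,0,-0.23],1],[[0.29,-0.11,0.04],[0,0,-0.23],1]]}}

```text
time_s: 24.07
tcp_pos: [0.5377, -0.1195, 0.3109]
tcp_rot: [0.733, 0.681, -0.001, -0.0]
force: [0.3, 0.1, -3.5]
opening: 0.0128
```

```bash
python3 go.py .537 -.12 .286 1.499;  python3 - <<'E'
from h import *
snap("wrist","w15"); snap("side","s15",(190,150,220,170),3); snap("top","t15",(215,90,260,190),3)
E
```

```text
calls 1 first: [-0.003, -0.004, 0.166] [-0.004, 0.002, -0.003]
full [-0.003, -0.004, 0.166] [-0.004, 0.002, -0.003]
t 24.07 tcp [ 0.5377 -0.1195  0.3109] psi 1.497 q [-0.34  0.31  1.7  -0.    1.13 -0.27] F [ 0.3  0.1 -3.5] op 0.0128
```

View pics/w15.png

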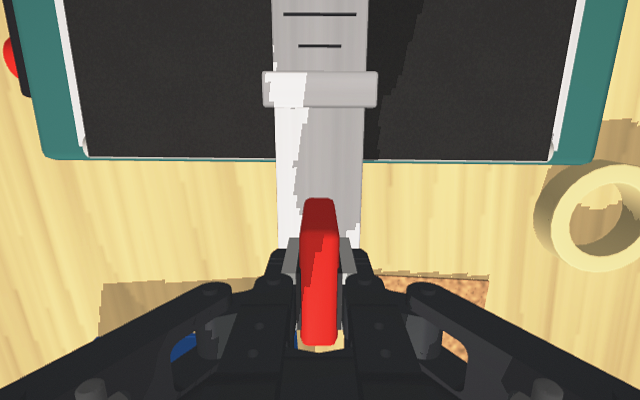

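View pics/s15.png

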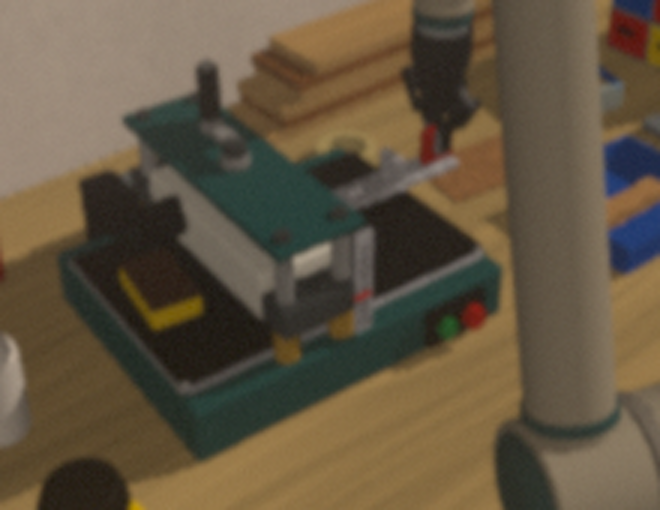

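View pics/t15.png

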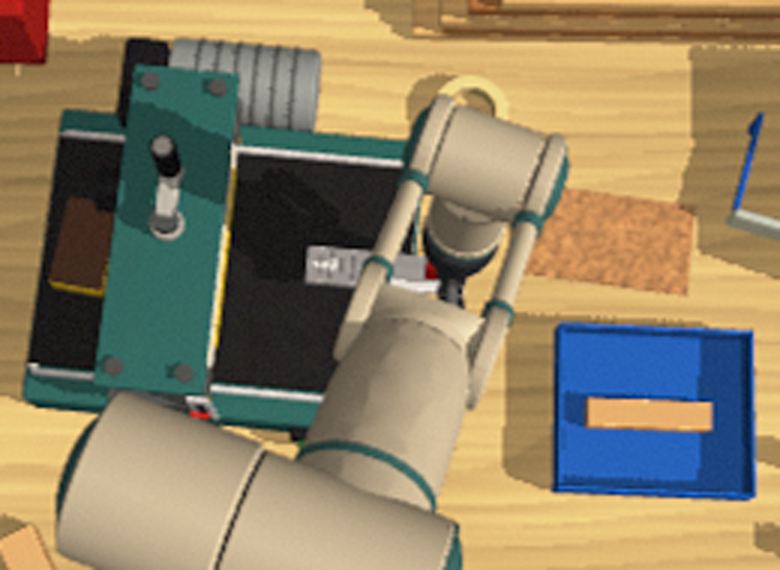

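```bash
python3 go.py .5395 -.084 .288 1.499
```

```text
calls 1 first: [0.241, -0.006, 0.15] [-0.005, 0.001, -0.005]
full [0.241, -0.006, 0.15] [-0.005, 0.001, -0.005]
t 24.22 tcp [ 0.5378 -0.1201  0.3106] psi 1.496 q [-0.35  0.31  1.7  -0.    1.13 -0.27] F [ 0.4  0.5 -3.5] op 0.013
```

Call:
{"method": "arm_command", "body": {"deltas": [[[0.12,0,0],[0,0,0],1],[[0.24,0,0.08],[0,0,0],1],[[0.24,0,0.15],[0,0,0],1],[[0.24,0,0.16],[0,0,0],1],[[0.24,0,0.17],[0,0,0],1]]}}

```text
time_s: 24.63
tcp_pos: [0.5403, -0.0848, 0.2844]
tcp_rot: [0.733, 0.68, -0.002, -0.001]
force: [-0.1, 0.6, -4.4]
opening: 0.0128
```

```bash
python3 go.py .5395 -.084 .281 1.499
```

```text
calls 1 first: [0.005, -0.006, 0.023] [-0.008, 0.001, -0.006]
full [0.005, -0.006, 0.023] [-0.008, 0.001, -0.006]
t 24.63 tcp [ 0.5403 -0.0848  0.2844] psi 1.496 q [-0.28  0.33  1.75 -0.    1.07 -0.21] F [-0.1  0.6 -4.4] op 0.0128
```

Call:
{"method": "arm_command", "body": {"deltas": [[[0,0,0.01],[0,0,0],1],[[0,0,0.02],[0,0,0],1],[[0,0,0.025],[0,0,0],1],[[0,0,0.025],[0,0,0],1]]}}

```text
time_s: 24.97
tcp_pos: [0.5406, -0.0855, 0.2814]
tcp_rot: [0.733, 0.68, -0.001, -0.0]
force: [-0.5, -1.9, -0.9]
opening: 0.0131
```

```bash
python3 go.py .5395 -.084 .281 1.499; python3 - <<'E'
from h import *
snap("wrist","w16"); snap("side","s16",(290,180,130,100),5)
E
```

```text
calls 1 first: [0.01, -0.008, 0.003] [-0.005, 0.003, -0.007]
full [0.01, -0.008, 0.003] [-0.005, 0.003, -0.007]
t 24.97 tcp [ 0.5406 -0.0855  0.2814] psi 1.495 q [-0.28  0.33  1.75 -0.    1.06 -0.21] F [-0.5 -1.9 -0.9] op 0.0131
```

View pics/s16.png

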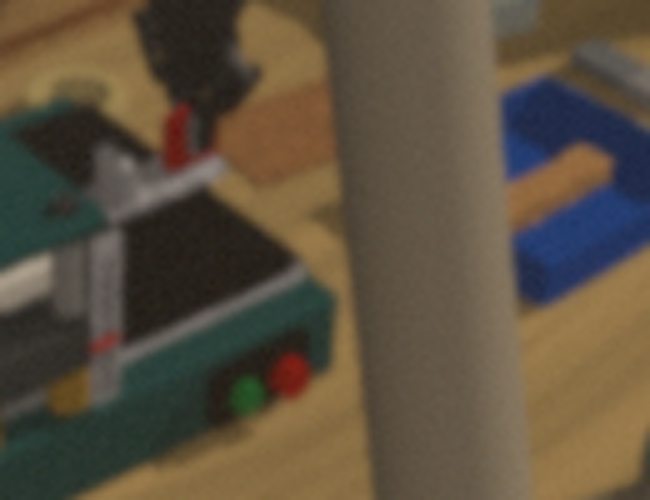

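View pics/w16.png

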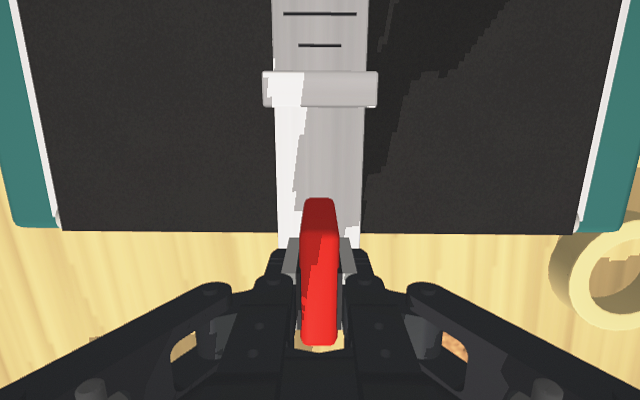

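Call:
{"method": "arm_command", "body": {"deltas": [[[0.1,0,0],[0,0,0],1],[[0.2,0,0],[0,0,0],1],[[0.3,0,0],[0,0,0],1],[[0.4,0,0],[0,0,0],1],[[0.4,0,0],[0,0,0],1]]}}

```text
time_s: 25.48
tcp_pos: [0.545, -0.0233, 0.2813]
tcp_rot: [0.733, 0.681, -0.0, -0.001]
force: [0.8, 3.1, 0.0]
opening: 0.0126
```

```bash
python3 go.py .5484 .0408 .281 1.499; python3 - <<'E'
from h import *
snap("wrist","w17")
E
```

```text
calls 1 first: [0.428, -0.009, 0.003] [-0.005, -0.002, -0.004]
full [0.428, -0.009, 0.003] [-0.005, -0.002, -0.004]
t 25.48 tcp [ 0.545  -0.0233  0.2813] psi 1.497 q [-0.17  0.33  1.75  0.    1.06 -0.1 ] F [0.8 3.1 0. ] op 0.0126
```

View pics/w17.png

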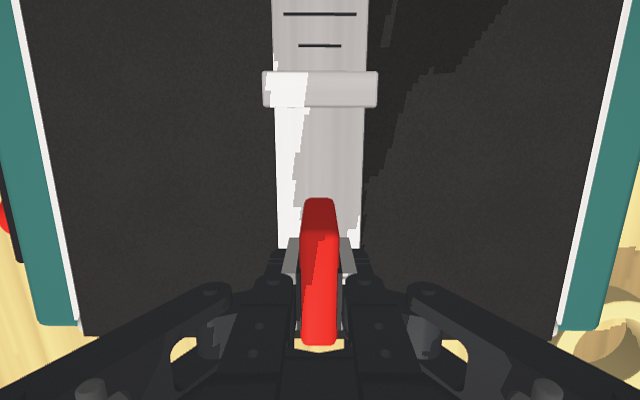

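Call:
{"method": "arm_command", "body": {"deltas": [[[0.09,0,0],[0,0,0],1],[[0.18,0,0],[0,0,0],1],[[0.27,0,0],[0,0,0],1],[[0.36,0,0],[0,0,0],1],[[0.36,0,0],[0,0,0],1]]}}

```text
time_s: 25.95
tcp_pos: [0.5491, 0.032, 0.2813]
tcp_rot: [0.732, 0.681, -0.0, -0.001]
force: [0.4, 2.1, -1.4]
opening: 0.0128
```

```bash
python3 go.py .5484 .0408 .281 1.499; python3 - <<'E'
from h import *
snap("wrist","w18")
E
```

```text
calls 1 first: [0.058, -0.009, 0.002] [-0.004, -0.003, -0.0]
full [0.058, -0.009, 0.002] [-0.004, -0.003, -0.0]
t 25.95 tcp [0.5491 0.032  0.2813] psi 1.499 q [-0.07  0.34  1.74  0.    1.06  0.  ] F [ 0.4  2.1 -1.4] op 0.0128
```

View pics/w18.png

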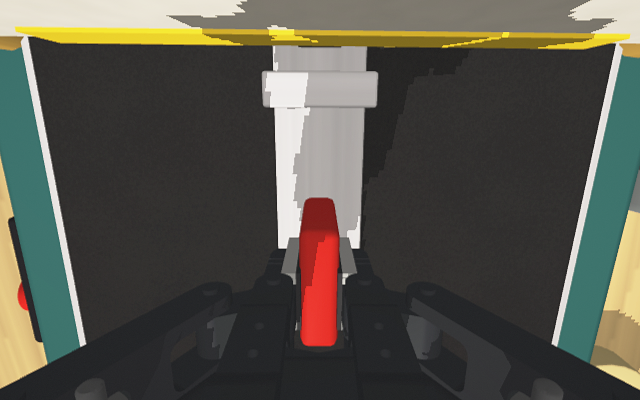

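Call:
{"method": "arm_command", "body": {"deltas": [[[0.02,0,0],[0,0,0],1],[[0.04,0,0],[0,0,0],1],[[0.06,0,0],[0,0,0],1],[[0.06,0,0],[0,0,0],1]]}}

```text
time_s: 26.33
tcp_pos: [0.5498, 0.0404, 0.2813]
tcp_rot: [0.732, 0.681, -0.0, -0.001]
force: [0.4, 1.7, -0.7]
opening: 0.0126
```

Call:
{"method": "arm_command", "body": {"deltas": [[[0.01,0,0],[0,0,0],1],[[0.02,0,0],[0,0,0],1],[[0.02,0,0],[0,0,0],1]]}}

```text
time_s: 26.58
tcp_pos: [0.55, 0.0434, 0.2813]
tcp_rot: [0.732, 0.681, -0.0, -0.001]
force: [0.1, -0.5, -1.1]
opening: 0.0128
```

```bash
python3 go.py .5484 .0408 .281 1.499; python3 - <<'E'
from h import *
snap("wrist","w19")
E
```

```text
calls 1 first: [-0.018, -0.009, 0.002] [-0.004, -0.002, -0.0]
full [-0.018, -0.009, 0.002] [-0.004, -0.002, -0.0]
t 26.58 tcp [0.55   0.0434 0.2813] psi 1.499 q [-0.05  0.34  1.74  0.    1.06  0.02] F [ 0.1 -0.5 -1.1] op 0.0128
```

View pics/w19.png

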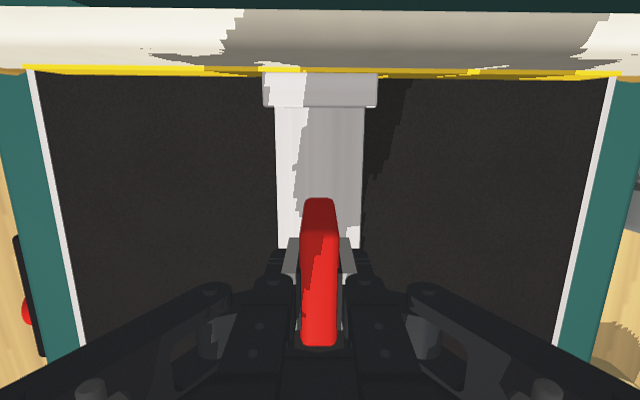

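Nearly at the cover face; a few more millimetres to contact.

Call:
{"method": "arm_command", "body": {"deltas": [[[0.01,0,0],[0,0,0],1],[[0.02,0,0],[0,0,0],1],[[0.02,0,0],[0,0,0],1]]}}

```text
time_s: 26.88
tcp_pos: [0.5501, 0.0449, 0.2814]
tcp_rot: [0.732, 0.682, -0.002, 0.0]
force: [-1.4, -7.3, -0.5]
opening: 0.0128
```

```bash
python3 go.py .5484 .0408 .281 1.499; python3 - <<'E'
from h import *
snap("wrist","w20",(160,0,320,240),2)
E
```

```text
calls 1 first: [-0.028, -0.01, 0.003] [-0.004, 0.006, 0.001]
full [-0.028, -0.01, 0.003] [-0.004, 0.006, 0.001]
t 26.88 tcp [0.5501 0.0449 0.2814] psi 1.5 q [-0.04  0.34  1.74 -0.    1.06  0.03] F [-1.4 -7.3 -0.5] op 0.0128
```

View pics/w20.png

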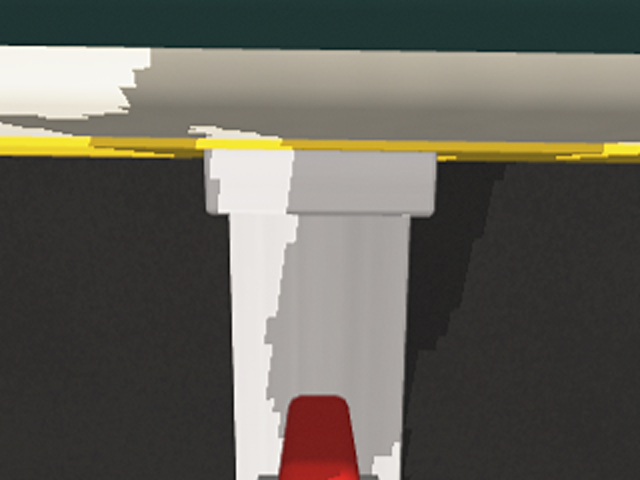

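Call:
{"method": "arm_command", "body": {"deltas": [[[0,0,0],[0,0,0],1],[[0,0,0],[0,0,0],1],[[0,0,0],[0,0,0],1],[[0,0,0],[0,0,0],1],[[0,0,0],[0,0,0],1]]}}

```text
time_s: 27.35
tcp_pos: [0.5502, 0.0448, 0.2815]
tcp_rot: [0.732, 0.682, -0.002, 0.0]
force: [-0.9, -2.6, 0.2]
opening: 0.0128
```

```bash
python3 go.py .5484 .0408 .281 1.499; python3 - <<'E'
from h import *
snap("side","s20",(190,150,220,170),3); snap("top","t20",(215,90,260,190),3)
E
```

```text
calls 1 first: [-0.028, -0.01, 0.003] [-0.004, 0.006, 0.001]
full [-0.028, -0.01, 0.003] [-0.004, 0.006, 0.001]
t 27.35 tcp [0.5502 0.0448 0.2815] psi 1.5 q [-0.04  0.34  1.74 -0.    1.06  0.03] F [-0.9 -2.6  0.2] op 0.0128
```

View pics/s20.png

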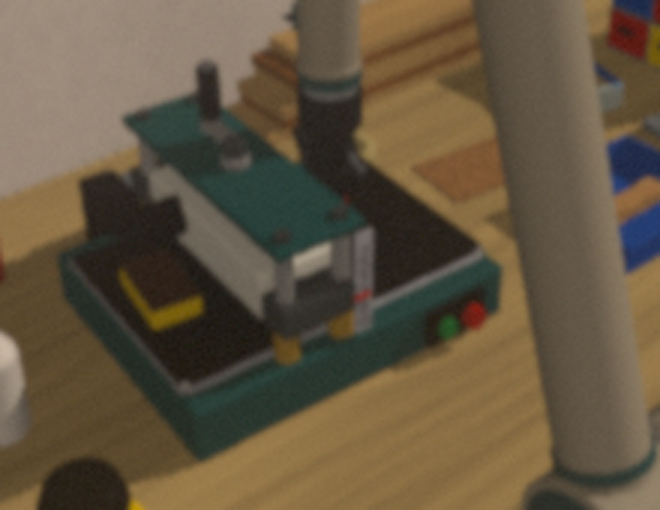

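View pics/t20.png

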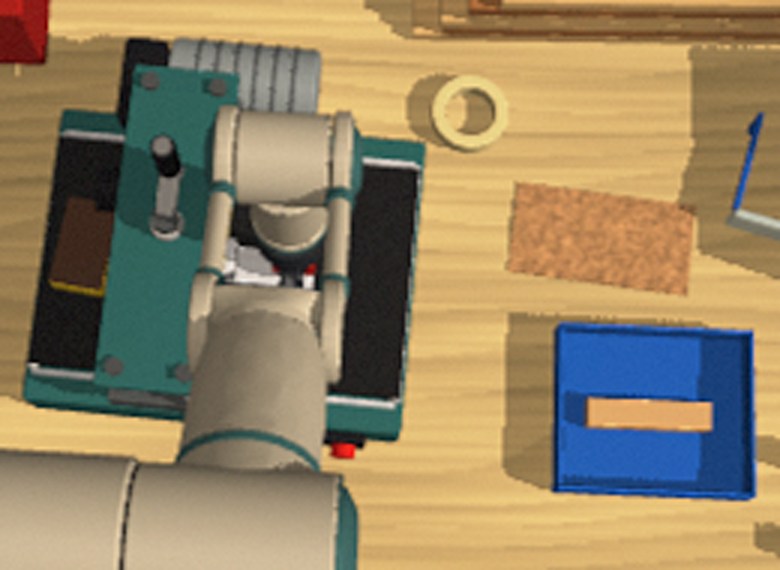

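Call:
{"method": "arm_command", "body": {"deltas": [[[-0.15,0,0],[0,0,0],1],[[-0.35,0,0],[0,0,0],1],[[-0.55,0,0],[0,0,0],1],[[-0.75,0,0],[0,0,0],1],[[-0.95,0,0],[0,0,0],1]]}}

```text
time_s: 27.87
tcp_pos: [0.5398, -0.0977, 0.2816]
tcp_rot: [0.732, 0.682, -0.001, -0.0]
force: [0.6, 0.5, -2.9]
opening: 0.0123
```

```bash
python3 go.py .60 -.25 .32 1.46; python3 - <<'E'
from h import *
snap("wrist","w21")
E
```

```text
calls 1 first: [-0.985, 0.471, -0.255] [-0.005, 0.003, 0.077]
full [-0.985, 0.471, -0.255] [-0.005, 0.003, 0.077]
t 27.87 tcp [ 0.5398 -0.0977  0.2816] psi 1.5 q [-0.31  0.33  1.75 -0.    1.06 -0.23] F [ 0.6  0.5 -2.9] op 0.0123
```

View pics/w21.png

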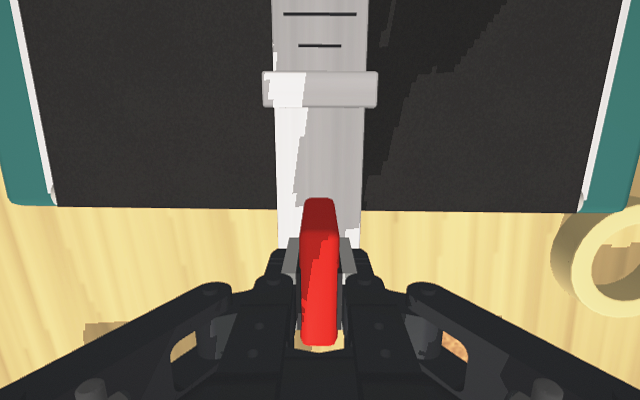

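Call:
{"method": "arm_command", "body": {"deltas": [[[-0.2,0,-0.1],[0,0,0],1],[[-0.4,0.1,-0.2],[0,0,0.02],1],[[-0.6,0.2,-0.26],[0,0,0.04],1],[[-0.8,0.35,-0.26],[0,0,0.08],1],[[-1,0.46,-0.26],[0,0,0.1],1]]}}

```text
time_s: 28.33
tcp_pos: [0.5994, -0.2581, 0.3224]
tcp_rot: [0.75, 0.662, -0.003, 0.003]
force: [0.9, -0.3, -3.2]
opening: 0.0125
```

```bash
python3 go.py .605 -.368 .24 1.442; python3 - <<'E'
from h import *
im=np.load("pics/w9.npy")
# goggles nearest estimate from top
import fit
print(ray("top",*fit.full((735,218)),.02,fit.C))
snap("wrist","w22")
E
```

```text
calls 1 first: [-0.718, 0.128, 0.555] [0.002, 0.015, 0.007]
full [-0.718, 0.128, 0.555] [0.002, 0.015, 0.007]
t 28.33 tcp [ 0.5994 -0.2581  0.3224] psi 1.446 q [-0.51  0.44  1.46 -0.01  1.24 -0.38] F [ 0.9 -0.3 -3.2] op 0.0125
[ 0.6333365  -0.46636009  0.02      ]
```

View pics/w22.png

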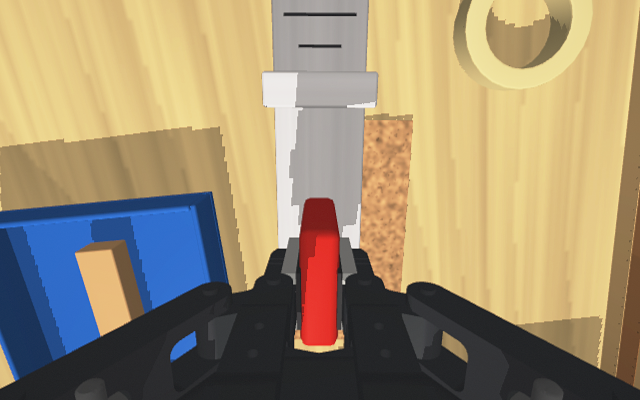

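Call:
{"method": "arm_command", "body": {"deltas": [[[-0.2,0.03,0.1],[0,0,0],1],[[-0.45,0.08,0.2],[0,0.01,0],1],[[-0.72,0.13,0.35],[0,0.01,0],1],[[-0.72,0.13,0.5],[0,0.01,0],1],[[-0.72,0.13,0.55],[0,0.01,0],1]]}}

```text
time_s: 28.8
tcp_pos: [0.6067, -0.3773, 0.2355]
tcp_rot: [0.752, 0.66, -0.003, 0.003]
force: [-1.4, 2.4, -5.1]
opening: 0.0129
```

```bash
python3 go.py .605 -.368 .2 1.442; python3 - <<'E'
from h import *
snap("wrist","w23")
snap("top","t23",(335,110,180,130),4)
E
```

```text
calls 1 first: [0.062, -0.019, 0.236] [0.001, 0.014, -0.003]
full [0.062, -0.019, 0.236] [0.001, 0.014, -0.003]
t 28.8 tcp [ 0.6067 -0.3773  0.2355] psi 1.441 q [-0.65  0.6   1.41 -0.01  1.13 -0.52] F [-1.4  2.4 -5.1] op 0.0129
```

View pics/w23.png

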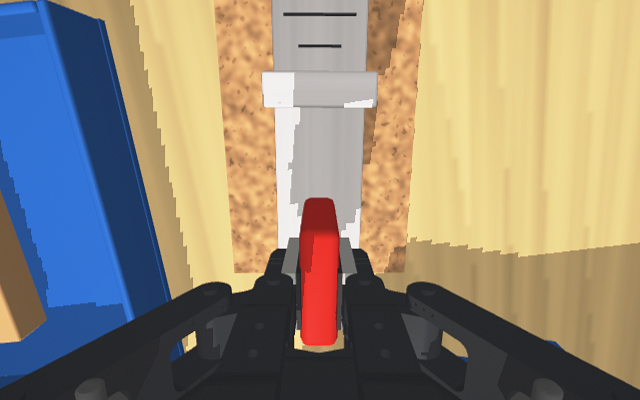

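View pics/t23.png

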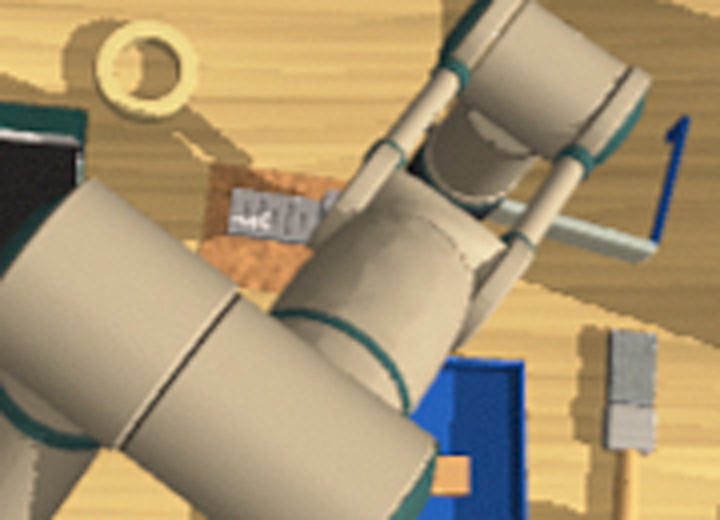

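Call:
{"method": "arm_command", "body": {"deltas": [[[0.06,-0.01,0.05],[0,0.01,0],1],[[0.06,-0.01,0.12],[0,0.01,0],1],[[0.06,-0.01,0.18],[0,0.01,0],1],[[0.06,-0.01,0.24],[0,0.01,0],1],[[0.06,-0.01,0.24],[0,0.01,0],1]]}}

```text
time_s: 29.32
tcp_pos: [0.6067, -0.3647, 0.2]
tcp_rot: [0.751, 0.661, -0.0, -0.0]
force: [-0.0, 1.1, -4.6]
opening: 0.0127
```

```bash
python3 go.py .605 -.368 .1985 1.442
```

```text
calls 1 first: [-0.023, -0.008, 0.01] [-0.002, -0.001, 0.003]
full [-0.023, -0.008, 0.01] [-0.002, -0.001, 0.003]
t 29.32 tcp [ 0.6067 -0.3647  0.2   ] psi 1.444 q [-0.64  0.62  1.46 -0.    1.06 -0.51] F [-0.   1.1 -4.6] op 0.0127
```

Call:
{"method": "arm_command", "body": {"deltas": [[[0,0,0.01],[0,0,0],1],[[0,0,0.015],[0,0,0],1],[[0,0,0.015],[0,0,0],1]]}}

```text
time_s: 29.57
tcp_pos: [0.6069, -0.3648, 0.1993]
tcp_rot: [0.751, 0.661, 0.0, 0.0]
force: [-1.3, 0.6, 4.2]
opening: 0.0128
```

Call:
{"method": "arm_command", "body": {"deltas": [[[0,0,0],[0,0,0],-0.2],[[0,0,0],[0,0,0],-0.2],[[0,0,0],[0,0,0],-0.2],[[0,0,-0.2],[0,0,0],-0.2],[[0,0,-0.5],[0,0,0],-0.2]]}}

```text
time_s: 29.98
tcp_pos: [0.6055, -0.364, 0.2667]
tcp_rot: [0.751, 0.661, -0.001, -0.005]
force: [0.3, -0.4, -0.7]
opening: 0.0511
```

Call:
{"method": "arm_command", "body": {"deltas": [[[0,0,-0.25],[0,0,0],-0.2],[[0,0,-0.5],[0,0,0],-0.2],[[-0.1,0,-0.8],[0,0,0],-0.2],[[-0.3,0,-1],[0,0,0],-0.2],[[-0.5,0,-1],[0,0,0],-0.2]]}}

```text
time_s: 30.4
tcp_pos: [0.5982, -0.4384, 0.4255]
tcp_rot: [0.75, 0.662, 0.0, 0.002]
force: [1.0, -0.7, 1.7]
opening: 0.0513
```

```bash
python3 go.py .605 -.368 .1985 1.442; python3 - <<'E'
from h import *
snap("wrist","w24")
E
```

```text
calls 1.51 first: [0.314, -0.012, 1.0] [0.004, 0.003, 0.006]
full [0.475, -0.018, 1.513] [0.007, 0.004, 0.009]
t 30.4 tcp [ 0.5982 -0.4384  0.4255] psi 1.447 q [-0.73  0.53  1.05  0.    1.56 -0.6 ] F [ 1.  -0.7  1.7] op 0.0513
```

View pics/w24.png

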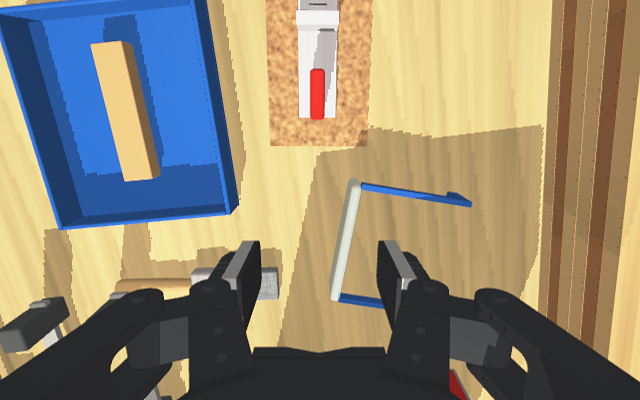

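Call:
{"method": "arm_command", "body": {"deltas": [[[-0.3,-0.8,-0.3],[0,0,0],-0.2],[[-0.3,-0.8,-0.3],[0,0,0],-0.2],[[-0.3,-0.8,-0.3],[0,0,0],-0.2],[[-0.3,-0.8,-0.3],[0,0,0],-0.2],[[-0.3,-0.8,-0.3],[0,0,0],-0.2]]}}

```text
time_s: 30.87
tcp_pos: [0.4682, -0.4764, 0.4699]
tcp_rot: [0.753, 0.658, -0.004, 0.005]
force: [-0.6, -0.1, -0.6]
opening: 0.051
```

```bash
python3 - <<'E'
from h import *
import fit
snap("top","t25",(215,90,260,190),3); snap("side","s25")
print(state()["time_s"],state()["tcp_pos"])
E
```

```text
30.9667 [ 0.4712274  -0.47512859  0.46746671]
```

View pics/t25.png

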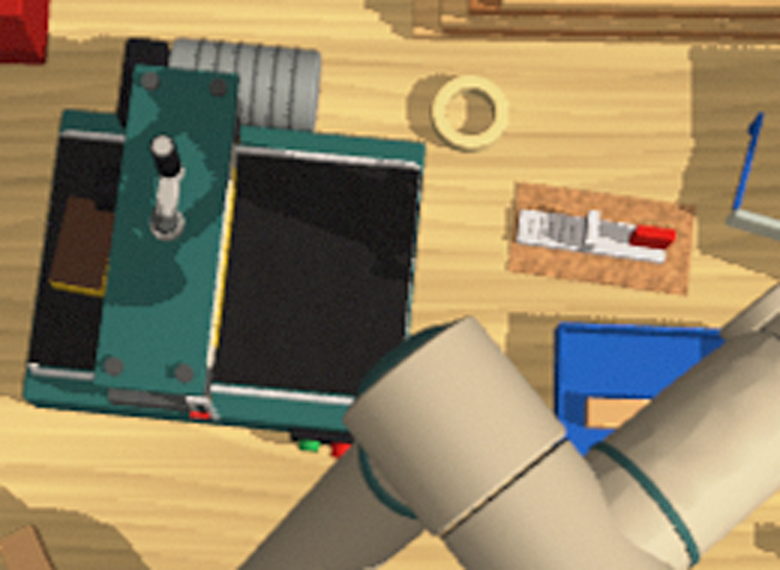

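View pics/s25.png

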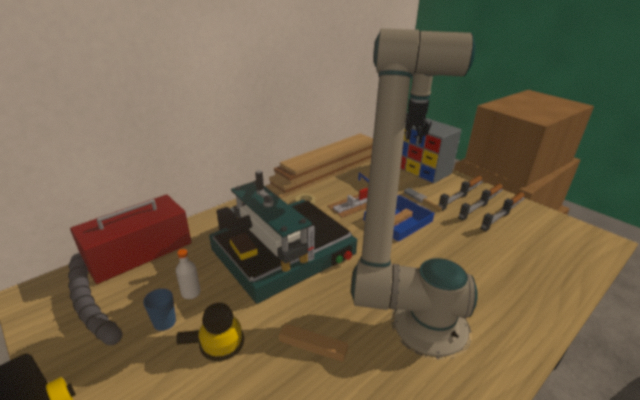

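```bash
python3 - <<'E'
from h import *
import fit
s=ray("top",*fit.full((162,146)),.326,fit.C); print(s, np.degrees(np.arctan2(s[1]-.1655,s[0]-.5574))+4.0)
t=(ray("top",*fit.full((517,228)),.013,fit.C)+ray("top",*fit.full((666,246)),.013,fit.C))/2; print("gauge mid",t)
sign_off()
E
```

```text
[0.6079708  0.16528885 0.326     ] 3.760770854049151
gauge mid [ 0.61015635 -0.30001749  0.013     ]
the job is handed in; nothing more can be done
```

The job is done and handed in at about 31 s of simulated time. `sign_off()` gives no verdict, so these are my own last checks.

- **Slats:** Only one slat was on the outfeed table. It went into the blue tray and still lay there in the last picture, partly hidden by the arm. The larger wooden look-alike on the bench was left alone.
- **Crank:** I wound it clockwise about 2¾ turns, held by the sleeve, until a clear counter-force of about 34 N. The bar then stood within about 4° of its zero direction (limit 17°). I inferred that the head was down from that force and the angle. The side view was too coarse to confirm the brass collars.
- **Gauge test:** The gauge had been knocked aside on its mat meanwhile. I regrasped it half a turn round because of the last joint's range. Flat on the table, it slid straight in until the shoulder touched the cover (about 7 N), held there 0.4 s, and came straight out.
- **Gauge on the mat:** It lies along the mat, with its blade centre about 1 cm from the mat's centre and about parallel to it. It points the other way round from the start, which the final rule allows.
- **Other things:** No bystander shows any movement in the last pictures. The robot was clear of everything at hand-in.

One disagreement: the wrist camera put the sander and mat about 3 to 6 mm away from where the top camera did. I worked between the two and relied on contact forces.

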